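Put the test plates away in the dry-storage drawer

ROBOT

A 6-joint arm with a two-finger parallel gripper is mounted at the origin on the work surface. World frame = base frame: x ahead of the robot, y to its left, z up, the work surface at z = 0. Lengths are in m, angles in rad, forces in N, time in s.
With the tool pointing down it reaches from about 0.35 to 0.875 m from the base axis. Payload 4.2 kg.
Tool frame: the origin (TCP) lies at the very end of the fingers, on their centre line; the grasp point (between the pads) lies 19 mm behind it; z points along the fingers, y is the direction in which the jaws open and shut (so a half turn about z gives the same grasp; the last joint's range is limited). The gripper opens to 85 mm and grips with 20 to 120 N. Pads are 22 mm wide; open, the fingers measure 114 mm over their backs; the gripper's body (76 mm by 85 mm) begins 54 mm behind the grasp point. The pads swing forward as they close: fully open they stand 13 mm farther back than shut.
Start: joints at [1.593, 0.385, 0.008, 0, -1.194, -0.259], TCP at [0.147, 0.608, 0.231] pointing down, gripper open.
Joint ranges: [-3.14, 3.14], [-1.21, 2.06], [-1.07, 1.41], [-3.16, 2.05], [-2.99, -0.16], [-3.1, 3.1]. Speed limits (rad/s): [2.79, 2.79, 3.14, 3.14, 3.14, 3.14].

INTERFACE

Orientations are given as a unit quaternion [w, x, y, z].
In Python, from workcell import monitor, eyes, robot gives the robot as it stands.
- The arm moves only by the shell command python3 -m creep 'ROWS' [FORCE]. ROWS is JSON, a list of rows, each a list of 5 numbers: the shift along the world's x, y, z in mm, then the turn about the world's z in degrees, then the finger opening in mm, from 0 to 85.4. In form: [[tx, ty, tz, roll, grip], ...]. A call has 1 to 10 rows; each row shifts and turns the commanded pose from where the row before left it; what a row does not reach is not made up. A row lasts 1/10 s, in which the tool goes at most 50 mm and 8.59 degrees, less where a joint would pass 70% of its speed; a pose out of reach is approached as far as the arm can. A call is refused whole if a number of a shift passes 50 or a number of a turn 8.59, either way. A call with a gripper value outside its range is refused whole. The fingers move at their own pace and stop on an object; FORCE is the grip in N (left out, the last holds). Time passes only in rows, so rows that do not move let the fingers close. It gives the time, the measured TCP pose, the force and the opening at its end, in the units of the state.
- monitor.sense(): the state, without advancing time (a new reading comes with each control period).
- eyes.grab_frame(name): name is "scene" or "top" or "wrist"; returns (picture, depth): 400x640x3 uint8, blue, green, red; 400x640 float32, m along the optical axis (not along the pixel's ray), 0 where there is no reading.
- eyes.camera_model(name): a dict with "fx", "fy", "cx", "cy" (pixels), "dist" ([k1, k2, p1, p2, k3] as OpenCV has them; the pictures are not rectified), "rvec" (rotation vector, rad) and "tvec" (3), from world to camera coordinates, as OpenCV has them. Camera axes: x right, y down, z forward; pixel columns grow to the right and rows downward; lengths in m; the calibration is good to about 2 mm. A picture is of the moment at which its call begins: read the wrist's pose just before it. camera_model takes no time and is no camera call; for the wrist camera it gives the pose at the moment of the call.
- robot.sign_off(): hands the job in, once; it reports no verdict.
The state is a dict: "time": time; "joints": joint angles; "qvel": joint speeds; "effort": joint torques, N m; "position": TCP position; "ee_rot": TCP orientation; "force": force on the tool from outside, world axes, zero at the start; "moment": the same for the moment, N m; "finger_gap": opening from 0.0 (shut) to 1.0 (fully open).
Only numpy, scipy, OpenCV 4.12 (cv2) and the standard library are available. Lean on these libraries where they do the work, as an engineer would, in place of code of your own. Each camera call takes 0.05 s, during which the arm holds its last target.

TASK

Pull the dry-storage drawer fully open, move every test plate from the sloping stand into the drawer's slotted rack so that each stands on edge in a slot of its own, lowered in and not dropped, and stand both yellow drying-agent canisters upright in the empty bay beside the rack. Then slide the drawer gently and completely shut, and leave the other things on the bench where they are.

Things in the scene. Friction and masses are not known exactly. Their poses are not given: they have to be found in the camera images.
- stand: White sloping drying stand, fixed, base 190 x 225 mm, two rows of two places. Origin: under its centre on the bench; x points away from the robot (yaw 0.45 to 0.75 rad). Plates lean in it 0.61 rad from vertical, upper edge towards its -x; their feet are 32 mm above the bench, at stand x = +40 and -40, y = +55 and -55 mm. The back boards leave the top 42 mm of a plate free on both faces.
- cabinet: White dry-storage cabinet, fixed, 345 mm wide (y), 190 mm deep (x), 143 mm high, one drawer. Origin: under its centre on the bench; x points away from the robot into the cabinet, y left along its front, z up; turned up to 0.1 rad. The wooden drawer front is 341 mm wide, 12 mm thick, its top edge 131 mm above the bench.
- drawer (a joint): Slide of the drawer, m: 0 shut, 0.165 fully out (towards the robot, along the cabinet's -x). At the start 0.02 to 0.06. It needs about 3 N and stays where it is left.
- pull (a point): Middle of the drawer's steel bar handle, 10 mm thick, 110 mm long along y, 42 mm in front of the drawer front, 122 mm above the bench; can be pinched across from above. Moves with the drawer; axes as the cabinet.
- rack (a point): Drawer's floor (12 mm above bench), middle of the blue rack; axes as the cabinet, moves with the drawer. Five slots along x, 150 mm long, 13 mm wide, at y = -80, -40, 0, 40, 80 mm. The blocks between are 30 mm high with a 45 deg ridge roof to 43.5 mm that guides a plate down; the outermost blocks are plain, 30 mm high. A plate stands on the slot's floor, at this point's height.
- bay (a point): Point on the drawer's floor (12 mm above the bench), the middle of the empty grey bay right of the rack; axes as the cabinet, moves with the drawer. The bay measures 150 mm along x and 100 mm along y; its walls are 30 mm high except the drawer front at x = -75 mm.
- plate1: Flat test plate, orange frame with a green glass window, 8 mm thick (its x axis), 90 mm wide (y), 100 mm high (z); 0.09 to 0.15 kg. Origin at its centre. It starts leaning in the drying stand with its z axis up the slope. Two to four of the plates are present. Either face and either end may go any way round in the rack.
- plate2: Flat test plate, orange frame with a green glass window, 8 mm thick (its x axis), 90 mm wide (y), 100 mm high (z); 0.09 to 0.15 kg. Origin at its centre. It starts leaning in the drying stand with its z axis up the slope. Two to four of the plates are present. Either face and either end may go any way round in the rack.
- plate3: Flat test plate, orange frame with a green glass window, 8 mm thick (its x axis), 90 mm wide (y), 100 mm high (z); 0.09 to 0.15 kg. Origin at its centre. It starts leaning in the drying stand with its z axis up the slope. Two to four of the plates are present. Either face and either end may go any way round in the rack.
- plate4: Flat test plate, orange frame with a green glass window, 8 mm thick (its x axis), 90 mm wide (y), 100 mm high (z); 0.09 to 0.15 kg. Origin at its centre. It starts leaning in the drying stand with its z axis up the slope. Two to four of the plates are present. Either face and either end may go any way round in the rack.
- canister1: Yellow drying-agent canister with white band, upright cylinder 52 mm in diameter on a heavy black foot 64 mm in diameter and 12 mm high, 75 mm high in all, about 0.2 kg. Origin: centre of its underside, z up.
- canister2: Yellow drying-agent canister with white band, upright cylinder 52 mm in diameter on a heavy black foot 64 mm in diameter and 12 mm high, 75 mm high in all, about 0.2 kg. Origin: centre of its underside, z up.
- beaker: Bystander: glass beaker, 68 mm wide, 90 mm high. Origin: centre of its underside. To be left alone.
- amber_bottle: Bystander: amber bottle, 60 mm wide, 150 mm high. Origin: centre of its underside. To be left alone.
- wash_bottle: Bystander: white bottle with red cap, 66 mm wide, 170 mm high. Origin: centre of its underside. To be left alone.
- dish: Bystander: closed clear dish, 70 mm wide, 18 mm high. Origin: centre of its underside. To be left alone.
- carton: Bystander: cardboard carton, 50 x 90 x 35 mm. Origin: centre of its underside. To be left alone.

How it is judged:
On the way, in this order (a step that is already met when the one before it is completed fails the run):
1. the drawer is pulled out at least 150 mm (value of joint drawer above 0.15 m), for 0.2 s.
2. with the drawer still out at least 80 mm, all plates stand in the rack and both canisters in the bay (value of joint drawer above 0.08 m and z of plate1 in the frame of rack between 0.038 and 0.057 m and y of plate1 in the frame of rack between -0.1 and 0.1 m and x of plate1 in the frame of rack between -0.06 and 0.06 m and angle between plate1's own x axis and vertical between 1.37 and 1.77 rad and z of plate2 in the frame of rack between 0.038 and 0.057 m and y of plate2 in the frame of rack between -0.1 and 0.1 m and x of plate2 in the frame of rack between -0.06 and 0.06 m and angle between plate2's own x axis and vertical between 1.37 and 1.77 rad and z of plate3 in the frame of rack between 0.038 and 0.057 m and y of plate3 in the frame of rack between -0.1 and 0.1 m and x of plate3 in the frame of rack between -0.06 and 0.06 m and angle between plate3's own x axis and vertical between 1.37 and 1.77 rad and z of plate4 in the frame of rack between 0.038 and 0.057 m and y of plate4 in the frame of rack between -0.1 and 0.1 m and x of plate4 in the frame of rack between -0.06 and 0.06 m and angle between plate4's own x axis and vertical between 1.37 and 1.77 rad and z of canister1 in the frame of bay between -0.006 and 0.01 m and y of canister1 in the frame of bay between -0.055 and 0.055 m and x of canister1 in the frame of bay between -0.078 and 0.078 m and angle between each of canister1, canister2's own z axis and vertical below 0.15 rad and z of canister2 in the frame of bay between -0.006 and 0.01 m and y of canister2 in the frame of bay between -0.055 and 0.055 m and x of canister2 in the frame of bay between -0.078 and 0.078 m), for 0.2 s.
At the end, for the whole second after the job is handed in: The drawer is shut to within 8 mm; every plate present stands on edge (face within 0.2 rad of upright) on the floor of a slot of the rack; both canisters stand upright (within 0.15 rad) on the floor of the bay; all at rest (value of joint drawer below 0.008 m and z of plate1 in the frame of rack between 0.038 and 0.057 m and y of plate1 in the frame of rack between -0.1 and 0.1 m and x of plate1 in the frame of rack between -0.06 and 0.06 m and angle between plate1's own x axis and vertical between 1.37 and 1.77 rad and z of plate2 in the frame of rack between 0.038 and 0.057 m and y of plate2 in the frame of rack between -0.1 and 0.1 m and x of plate2 in the frame of rack between -0.06 and 0.06 m and angle between plate2's own x axis and vertical between 1.37 and 1.77 rad and z of plate3 in the frame of rack between 0.038 and 0.057 m and y of plate3 in the frame of rack between -0.1 and 0.1 m and x of plate3 in the frame of rack between -0.06 and 0.06 m and angle between plate3's own x axis and vertical between 1.37 and 1.77 rad and z of plate4 in the frame of rack between 0.038 and 0.057 m and y of plate4 in the frame of rack between -0.1 and 0.1 m and x of plate4 in the frame of rack between -0.06 and 0.06 m and angle between plate4's own x axis and vertical between 1.37 and 1.77 rad and z of canister1 in the frame of bay between -0.006 and 0.01 m and y of canister1 in the frame of bay between -0.055 and 0.055 m and x of canister1 in the frame of bay between -0.078 and 0.078 m and angle between each of canister1, canister2's own z axis and vertical below 0.15 rad and z of canister2 in the frame of bay between -0.006 and 0.01 m and y of canister2 in the frame of bay between -0.055 and 0.055 m and x of canister2 in the frame of bay between -0.078 and 0.078 m and linear speed of each of plate1, plate2, plate3, plate4, canister1, canister2 below 0.03 m/s); the robot touches nothing.
It fails at once if a plate is dropped into the rack (faster than 0.6 m/s while its lower edge is in a slot) ((linear speed of plate1 above 0.6 m/s and z of plate1 in the frame of rack below 0.07 m and y of plate1 in the frame of rack between -0.1 and 0.1 m and x of plate1 in the frame of rack between -0.08 and 0.08 m) or (linear speed of plate2 above 0.6 m/s and z of plate2 in the frame of rack below 0.07 m and y of plate2 in the frame of rack between -0.1 and 0.1 m and x of plate2 in the frame of rack between -0.08 and 0.08 m) or (linear speed of plate3 above 0.6 m/s and z of plate3 in the frame of rack below 0.07 m and y of plate3 in the frame of rack between -0.1 and 0.1 m and x of plate3 in the frame of rack between -0.08 and 0.08 m) or (linear speed of plate4 above 0.6 m/s and z of plate4 in the frame of rack below 0.07 m and y of plate4 in the frame of rack between -0.1 and 0.1 m and x of plate4 in the frame of rack between -0.08 and 0.08 m)).
It fails at once if the drawer is slammed (shut faster than 0.4 m/s) (velocity of joint drawer below -0.4 m/s).
It fails at once if a bystander is moved by more than 30 mm (distance of any of beaker, amber_bottle, wash_bottle, dish, carton from where it was at the start of the episode above 0.03 m).
Of plate1, plate2, plate3, plate4 only 2 to 4 are there at a start; the rules pass over those that are not, and their reading is None.
At some moment in a run one of canister1, canister2 may be knocked a few centimetres aside while the robot is not near it.
It also fails if it takes over 210 s, if anything falls off the work surface, if the arm or the gripper's body presses on something with over 40 N, if the wrist force passes 120 N, or if a joint passes its speed limit or range.

## Working session

There is one attempt and no reset: what is moved stays moved. The work goes in short steps, Python scripts to look and compute and a shell command to move; the robot and the scene stay as the last step left them, time stands still between calls to the robot, and variables do not carry over. Pictures are saved under pics/ and viewed, and the job is handed in when it is done.

```bash
ls; mkdir -p pics; cat > h.py <<'E'
import numpy as np,cv2
from workcell import monitor, eyes, robot
def grab(n,save=None):
    m=eyes.camera_model(n); p,d=eyes.grab_frame(n)
    if save: cv2.imwrite('pics/'+save,p)
    return m,p,d
def K(m): return np.array([[m['fx'],0,m['cx']],[0,m['fy'],m['cy']],[0,0,1.]])
def ray(m,uv):
    uv=np.array(uv,float).reshape(-1,1,2)
    n=cv2.undistortPoints(uv,K(m),np.array(m['dist'])).reshape(-1,2)
    R,_=cv2.Rodrigues(np.array(m['rvec'],float)); t=np.array(m['tvec'],float).reshape(3)
    d=np.c_[n,np.ones(len(n))]@R; o=-R.T@t
    return o,d
def plane(m,uv,z):
    o,d=ray(m,uv); s=(z-o[2])/d[:,2]; return o+d*s[:,None]
def cloud(m,uv,dep):
    o,d=ray(m,uv); return o+d*np.array(dep).reshape(-1,1)
def depthpts(m,d,uv):
    return cloud(m,uv,[d[int(v),int(u)] for u,v in uv])
def proj(m,P):
    return cv2.projectPoints(np.array(P,float).reshape(-1,1,3),np.array(m['rvec'],float),np.array(m['tvec'],float),K(m),np.array(m['dist']))[0].reshape(-1,2)
def st():
    s=monitor.sense(); print('t',round(s['time'],2),'p',np.round(np.array(s['position'])*1000,1),'q',np.round(s['ee_rot'],3),'F',np.round(s['force'],1),'gap',round(s['finger_gap'],3),'j',np.round(s['joints'],2)); return s
E
python3 - <<'E'
from h import *
st()
for n in ('scene','top','wrist'):
    m,p,d=grab(n,n+'0.png'); o,dd=ray(m,[[320,200]]); print(n,np.round(o,3),np.round(dd,2),m['fx'],(d==0).mean())
E
```

```text
pics
t 0.0 p [146.5 607.  230.2] q [ 0.001  0.993 -0.118 -0.   ] F [ 0.  -1.6 -0.2] gap 1.003 j [ 1.59  0.39  0.01 -0.   -1.19 -0.26]
scene [ 1.023 -0.392  1.225] [[-0.36  0.35 -0.86]] 459.7303083363471 0.00389453125
top [0.385 0.09  1.277] [[ 0.17 -0.01 -0.99]] 444.5053577434278 0.00389453125
wrist [0.213 0.592 0.373] [[-0.27  0.05 -0.96]] 294.18548348102973 0.00395703125
```

View pics/scene0.png

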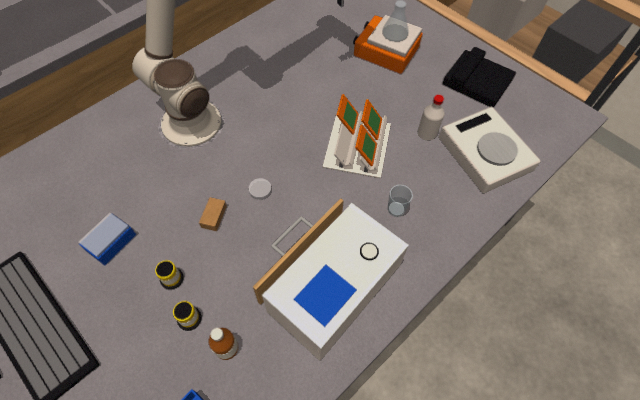

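View pics/top0.png

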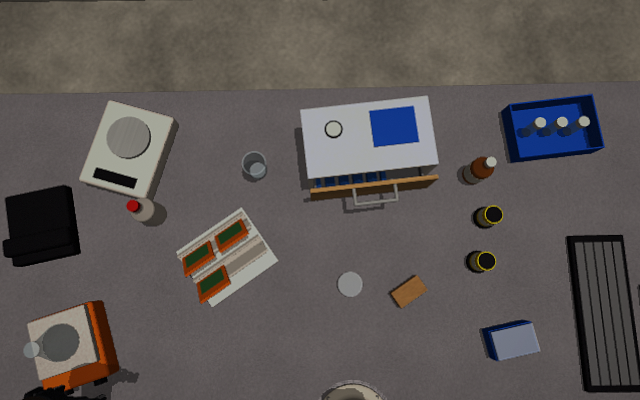

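View pics/wrist0.png

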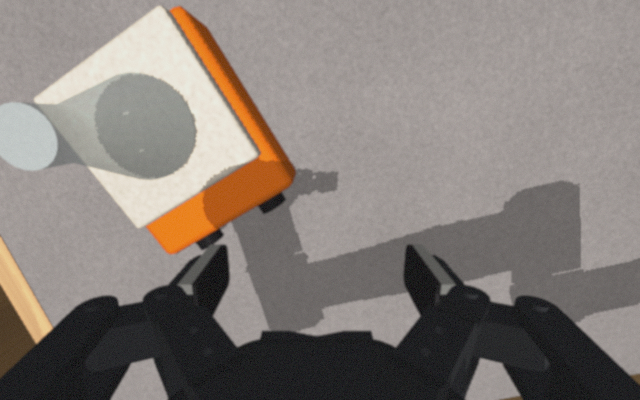

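The three pictures show three plates: the stand is at about (227,257) in the top view. The cabinet is at (368,145) with its handle at (376,203), and the canisters are at (490,215) and (482,261). Next I measure them.

```bash
cat > m1.py <<'E'
from h import *
out={}
def full(m,d):
    h,w=d.shape; u,v=np.meshgrid(np.arange(w),np.arange(h))
    P=cloud(m,np.c_[u.ravel(),v.ravel()],d.ravel()).reshape(h,w,3); P[d==0]=np.nan; return P
def near(pp,c):
    return min(pp,key=lambda p:np.hypot(*(p-c)))
if __name__=='__main__':
    m,p,d=grab('top'); P=full(m,d)
    # cabinet top
    mk=((abs(P[...,2]-0.143)<0.012)&(P[...,0]>0.5)&(abs(P[...,1]+0.03)<0.25)).astype(np.uint8)
    mk=cv2.morphologyEx(mk,cv2.MORPH_OPEN,np.ones((5,5)))
    n,l,s,c=cv2.connectedComponentsWithStats(mk); i=1+np.argmax(s[1:,4]); cn=max(cv2.findContours((l==i).astype(np.uint8),0,1)[0],key=cv2.contourArea)
    W=plane(m,cn.reshape(-1,2),0.143)[:,:2]; r=cv2.minAreaRect((W*1000).astype(np.float32)); print('cab rect',r, cv2.boxPoints(r).round(0).tolist())
    hsv=cv2.cvtColor(p,cv2.COLOR_BGR2HSV)
    # yellow
    y=cv2.inRange(hsv,(22,120,80),(35,255,255)); n,l,s,c=cv2.connectedComponentsWithStats(y)
    for i in range(1,n):
        if s[i,4]>25: print('yel',s[i],c[i].round(1),plane(m,[c[i]],0.075).round(4))
    o=cv2.inRange(hsv,(5,150,90),(17,255,255)); n,l,s,c=cv2.connectedComponentsWithStats(o)
    for i in range(1,n):
        if s[i,4]>80:
            print('or',s[i],c[i].round(1), np.nanmedian(P[l==i],0).round(3))
    cv2.imwrite('pics/zoom_top.png',cv2.resize(p[170:320,160:310],None,fx=4,fy=4,interpolation=cv2.INTER_CUBIC))
    cv2.imwrite('pics/zoom_cab.png',cv2.resize(p[80:290,290:510],None,fx=2.8,fy=2.8,interpolation=cv2.INTER_CUBIC))
    m,p,d=grab('scene'); 
    cv2.imwrite('pics/zoom_sc.png',cv2.resize(p[80:190,310:410],None,fx=5,fy=5,interpolation=cv2.INTER_CUBIC))
E
python3 m1.py
```

```text
cab rect ((750.8680419921875, -57.38594055175781), (194.91793823242188, 347.3038024902344), 5.338203430175781) [[638.0, 106.0], [670.0, -239.0], [864.0, -221.0], [832.0, 125.0]]
yel [484 205  19  19  85] [492.7 214.2] [[ 0.5457 -0.3961  0.075 ]]
yel [477 251  19  20  89] [485.2 260.8] [[ 0.4203 -0.3655  0.075 ]]
or [215 219  34  34 311] [231.9 237.5] [0.492 0.307 0.104]
or [182 241  33  36 324] [197.9 261. ] [0.432 0.396 0.105]
or [197 265  34  39 366] [213.2 286.6] [0.364 0.355 0.104]
or [391 276  36  32 567] [408.6 291.1] [ 0.343 -0.164  0.035]
or [  42  302   66   89 1307] [ 82.2 363.6] [0.158 0.686 0.069]
```

View pics/zoom_top.png

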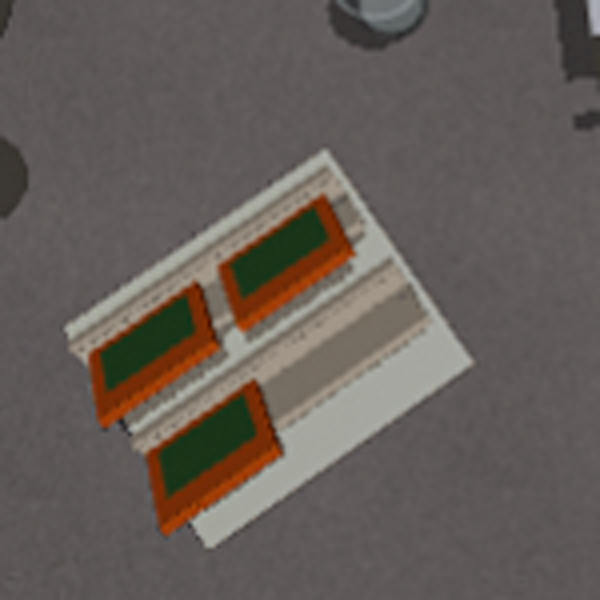

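View pics/zoom_cab.png

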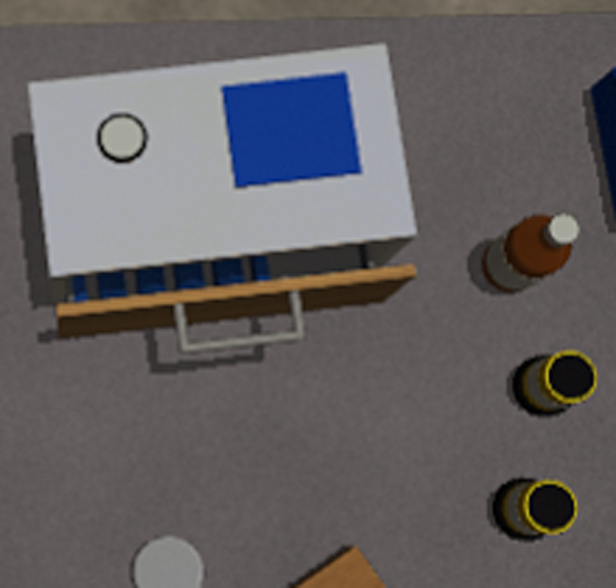

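View pics/zoom_sc.png

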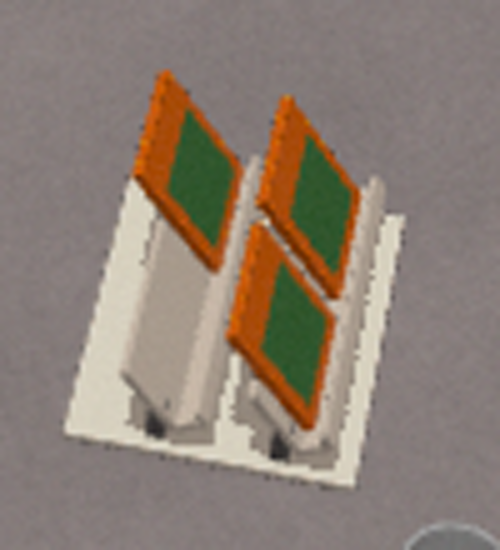

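```bash
cat >> h.py <<'E'
from scipy.spatial.transform import Rotation as Rn
def yawy():
    q=monitor.sense()['ee_rot']; R=Rn.from_quat([q[1],q[2],q[3],q[0]]).as_matrix(); y=R[:,1]; return np.degrees(np.arctan2(y[1],y[0])), R[:,2]
E
cat > stand.py <<'E'
from h import *
from m1 import full
m,p,d=grab('top'); print(yawy())
hb=[[355.4,204.3],[397.1,200.4]]
a=plane(m,hb,0.125)*1000; print('bar',a.round(1), a.mean(0).round(1), np.linalg.norm(a[0]-a[1]))
e=plane(m,[[290+57/2.8,80+307/2.8],[290+415/2.8,80+268/2.8]],0.131)*1000; print('front top edge',e.round(1))
# stand base white mask corners at z~0.00-0.02
c=[[325,150],[473,362],[210,548],[66,328]]
c=np.array(c)/4+[160,170]
for z in (0,0.01): print('stand',plane(m,c,z).round(4).tolist())
P=full(m,d)
hsv=cv2.cvtColor(p,cv2.COLOR_BGR2HSV); mk=(cv2.inRange(hsv,(5,150,60),(17,255,255))>0)
for x0,y0 in ((215,219),(182,241),(197,265)):
    s=np.zeros_like(mk); s[y0-2:y0+42,x0-2:x0+38]=1
    n,l,ss,cc=cv2.connectedComponentsWithStats((mk&s).astype(np.uint8)); i=1+np.argmax(ss[1:,4])
    cn=cv2.findContours((l==i).astype(np.uint8),0,1)[0][0]
    print('px rect',cv2.boxPoints(cv2.minAreaRect(cn)).round(1).tolist())
    Q=P[cv2.erode((l==i).astype(np.uint8),np.ones((1,1)))>0]; Q=Q[~np.isnan(Q[:,0])]; print(np.percentile(Q[:,2],[1,10,50,90,99]).round(3), Q[Q[:,2]>np.percentile(Q[:,2],80)].mean(0).round(3))
E
python3 stand.py
```

```text
(np.float64(-103.56986985436019), array([-6.04011908e-05, -7.09907064e-04, -9.99999746e-01]))
bar [[ 572.9  -18.8  125. ]
 [ 580.9 -128.7  125. ]] [576.9 -73.8 125. ] 110.25206463447942
front top edge [[ 613.4   98.7  131. ]
 [ 643.6 -239.1  131. ]]
stand [[0.5908, 0.3016, 0.0], [0.4354, 0.1953, 0.0], [0.31, 0.3805, 0.0], [0.466, 0.4856, 0.0]]
stand [[0.5892, 0.3, 0.01], [0.435, 0.1945, 0.01], [0.3106, 0.3782, 0.01], [0.4653, 0.4825, 0.01]]
px rect [[210.60000610351562, 238.6999969482422], [240.1999969482422, 218.39999389648438], [249.8000030517578, 232.39999389648438], [220.1999969482422, 252.6999969482422]]
[0.033 0.042 0.102 0.115 0.118] [0.481 0.305 0.115]
px rect [[175.8000030517578, 262.70001220703125], [208.60000610351562, 240.0], [218.5, 254.3000030517578], [185.6999969482422, 277.0]]
[0.031 0.044 0.103 0.115 0.117] [0.422 0.392 0.115]
px rect [[189.89999389648438, 287.79998779296875], [222.8000030517578, 264.29998779296875], [234.10000610351562, 280.20001220703125], [201.1999969482422, 303.70001220703125]]
[0.033 0.042 0.101 0.115 0.118] [0.355 0.35  0.115]
```

```bash
python3 -m creep '[[21.5,-34,0,-3.56,85],[21.5,-34,0,-3.56,85],[21.5,-34,0,-3.56,85],[21.5,-34,0,-3.56,85],[21.5,-34,0,-3.56,85],[21.5,-34,0,-3.56,60],[21.5,-34,0,-3.56,30],[21.5,-34,0,-3.56,30],[21.5,-34,0,-3.56,30],[21.5,-34,0,-3.56,30]]'
python3 -m creep '[[21.5,-34,0,-3.56,30],[21.5,-34,0,-3.56,30],[21.5,-34,0,-3.56,30],[21.5,-34,0,-3.56,30],[21.5,-34,0,-3.56,30],[21.5,-34,0,-3.56,30],[21.5,-34,0,-3.56,30],[21.5,-34,0,-3.56,30],[21.5,-34,0,-3.56,30],[21.5,-34,0,-3.56,30]]'
python3 - <<'E'
from h import *
st();print(yawy())
m,p,d=grab('wrist','w1.png')
E
```

```text
time: 1.3
position: [0.3621, 0.266, 0.2316]
ee_rot: [-0.0, 0.909, -0.417, 0.0]
force: [0.7, 0.4, 1.4]
finger_gap: 0.352
time: 2.3
position: [0.5773, -0.0741, 0.2314]
ee_rot: [-0.0, 0.738, -0.675, 0.0]
force: [0.0, -0.2, -0.3]
finger_gap: 0.352
t 2.3 p [577.3 -74.1 231.4] q [-0.     0.738 -0.675  0.   ] F [ 0.  -0.2 -0.3] gap 0.352 j [ 0.15  0.31 -0.1  -0.   -1.16 -0.06]
(np.float64(-174.9248423517512), array([ 1.80183582e-04,  9.01201958e-05, -9.99999980e-01]))
```

View pics/w1.png

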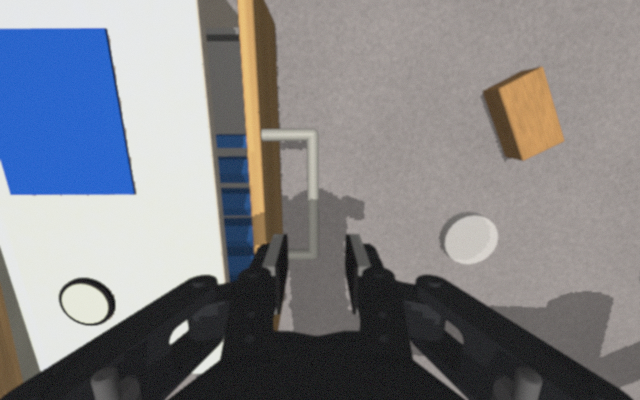

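The wrist view shows the bar upright at column 313, from row 133 to 255. The left arm of the handle is at row 255 and the right one at row 133.

```bash
python3 - <<'E'
from h import *
m,p,d=grab('wrist')
print(plane(m,[[313,133],[314,255]],0.125).round(4))
E
```

```text
[[ 0.5865 -0.1315  0.125 ]
 [ 0.5766 -0.0211  0.125 ]]
```

```bash
python3 -m creep '[[1,0,-30,0,30],[1,0,-30,0,30],[0,0,-30,0,30],[0,0,-20,0,30],[0,0,-15,0,30],[0,0,0,0,0],[0,0,0,0,0],[0,0,0,0,0],[0,0,0,0,0],[0,0,0,0,0]]' 60
python3 - <<'E'
from h import *
st();m,p,d=grab('wrist','w2.png')
E
```

```text
time: 3.4
position: [0.5782, -0.0721, 0.1057]
ee_rot: [-0.0, 0.739, -0.674, -0.001]
force: [2.5, 0.4, -11.2]
finger_gap: 0.091
t 3.4 p [578.2 -72.1 105.7] q [-0.     0.739 -0.674 -0.001] F [  2.5   0.4 -11.2] gap 0.091 j [ 0.15  0.43 -0.26 -0.   -0.88 -0.06]
```

View pics/w2.png

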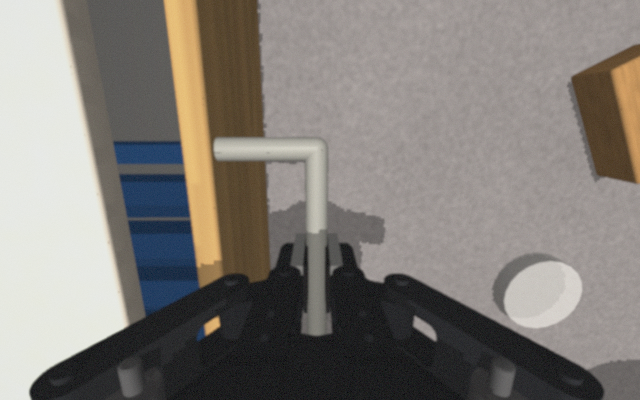

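```bash
python3 -m creep '[[-10,-0.9,0,0,0],[-15,-1.4,0,0,0],[-15,-1.4,0,0,0],[-15,-1.4,0,0,0],[-15,-1.4,0,0,0],[-15,-1.4,0,0,0],[-15,-1.4,0,0,0],[-15,-1.4,0,0,0],[-10,-0.9,0,0,0],[0,0,0,0,0]]'
python3 -m creep '[[-5,-0.5,0,0,0],[-3,-0.3,0,0,0],[-3,-0.3,0,0,0],[0,0,0,0,0]]'
```

```text
time: 4.45
position: [0.4522, -0.0839, 0.1058]
ee_rot: [-0.0, 0.738, -0.674, -0.001]
force: [2.7, 1.9, -18.3]
finger_gap: 0.089
time: 4.85
position: [0.4523, -0.0838, 0.106]
ee_rot: [-0.008, 0.739, -0.673, 0.007]
force: [26.8, -3.2, -43.2]
finger_gap: 0.088
```

```bash
python3 -m creep '[[6,0.6,0,0,0],[5,0.5,0,0,0],[0,0,0,0,30],[0,0,0,0,30],[0,0,0,0,30],[0,0,20,0,30],[0,0,35,0,30],[0,0,45,0,30],[0,0,45,0,30]]'
python3 - <<'E'
from h import *
st();m,p,d=grab('wrist','w3.png'); m,p,d=grab('top','t3.png')
cv2.imwrite('pics/t3z.png',cv2.resize(p[140:300,290:510],None,fx=3.6,fy=3.6,interpolation=cv2.INTER_CUBIC))
E
```

```text
time: 5.75
position: [0.4533, -0.0845, 0.2543]
ee_rot: [-0.0, 0.739, -0.674, 0.001]
force: [1.2, -0.3, -0.3]
finger_gap: 0.355
t 5.75 p [453.3 -84.5 254.3] q [-0.     0.739 -0.674  0.001] F [ 1.2 -0.3 -0.3] gap 0.355 j [ 0.17  0.08 -0.34  0.   -1.15 -0.08]
```

View pics/w3.png

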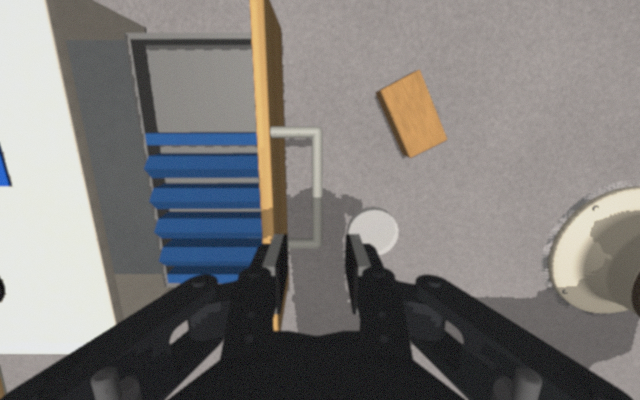

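View pics/t3z.png

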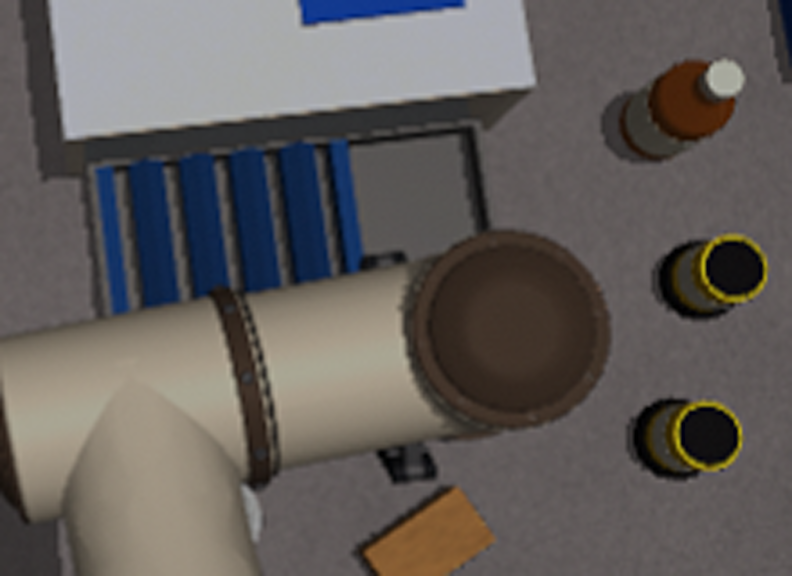

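The drawer is out, with its rack ridges at rows 165, 197, 227 and 256 in the wrist view and the bay at about (190,85). Next I work out the rack and bay positions.

```bash
cat > frame.py <<'E'
from h import *
yaw=0.0915
ex=np.array([np.cos(yaw),np.sin(yaw)]); ey=np.array([-ex[1],ex[0]])
pull=np.array([0.4522,-0.0838])
def loc(P): q=np.atleast_2d(P)[:,:2]-pull; return np.c_[q@ex,q@ey]*1000
def wor(x,y): return (pull+ex*x/1000+ey*y/1000)*1000
E
python3 - <<'E'
from frame import *
m,p,d=grab('wrist')
print('ridge',loc(plane(m,[[200,165],[205,197],[205,227],[210,256]],0.0555)).round(1).tolist())
print('outer',loc(plane(m,[[200,139],[205,279]],0.042)).round(1).tolist())
print('bay corner/walls',loc(plane(m,[[131,37],[250,41],[150,134]],0.042)).round(1).tolist())
print('front edge',loc(plane(m,[[253,0],[264,140],[277,240]],0.131)).round(1).tolist())
print('block back ends',loc(plane(m,[[147,165],[152,198],[157,228],[162,257]],0.042)).round(1).tolist())
print('bar',loc(plane(m,[[319,130],[320,243]],0.125)).round(1).tolist())
m,p,d=grab('top')
k=lambda u,v:[290+u/3.6,140+v/3.6]
print('T ridge',loc(plane(m,[k(148,200),k(200,200),k(250,200),k(302,200)],0.0555)).round(1).tolist())
print('T outer',loc(plane(m,[k(110,220),k(345,180)],0.042)).round(1).tolist())
print('T bay',loc(plane(m,[k(474,126),k(90,167)],0.042)).round(1).tolist())
img=p.copy()
E
```

```text
ridge [[147.1, -11.9], [145.0, 27.8], [149.0, 67.4], [146.5, 107.8]]
outer [[149.4, -41.5], [162.5, 149.9]]
bay corner/walls [[215.4, -153.5], [82.1, -149.0], [209.8, -47.3]]
front edge [[58.3, -159.3], [54.5, -47.5], [45.9, 51.1]]
block back ends [[219.3, -9.4], [219.4, 33.3], [218.9, 74.6], [218.2, 116.8]]
bar [[4.4, -56.2], [2.9, 56.7]]
T ridge [[169.0, 110.5], [164.5, 70.4], [160.1, 31.8], [155.6, -8.3]]
T outer [[158.9, 141.2], [169.9, -46.0]]
T bay [[201.5, -153.1], [202.8, 152.0]]
```

```bash
python3 -m creep '[[-2,-20,0,6.4,85],[-2,-20,0,6.4,85],[-2,-20,0,6.4,85],[-2,-20,0,6.4,85],[-2,-20,0,6.4,85],[-2,-20,0,6.4,85],[-2,-20,0,6.4,85],[-2,-20,0,6.4,85],[-2,-20,0,6.4,85],[-3,-20,0,6.4,85]]'
python3 -m creep '[[-3,-20,0,6.4,85],[-3,-20,-14,6.4,85],[-3,-20,-20,6.4,85],[-3,-20,-20,6.9,85]]'
cat > can.py <<'E'
from h import *
import sys
st(); print(yawy())
tag=sys.argv[1]
for n in ('wrist','top'):
    m,p,d=grab(n,n+tag+'.png')
    hsv=cv2.cvtColor(p,cv2.COLOR_BGR2HSV)
    y=cv2.inRange(hsv,(20,110,70),(36,255,255)); k=5 if n=='wrist' else 3
    y=cv2.morphologyEx(y,cv2.MORPH_CLOSE,np.ones((k,k)))
    for c in cv2.findContours(y,0,2)[0]:
        if cv2.contourArea(c)>(100 if n=='top' else 800):
            e=cv2.minEnclosingCircle(c); print(n,[round(v,1) for v in e[0]],round(e[1],1),(plane(m,[e[0]],0.075)*1000).round(1))
E
python3 can.py c1
```

```text
time: 6.95
position: [0.4316, -0.2847, 0.25]
ee_rot: [-0.0, 0.984, -0.178, -0.001]
force: [0.3, 0.5, -0.0]
finger_gap: 0.993
time: 7.35
position: [0.4196, -0.3646, 0.1957]
ee_rot: [-0.0, 0.999, 0.049, -0.001]
force: [-1.1, 0.8, 0.1]
finger_gap: 0.996
t 7.35 p [ 419.6 -364.6  195.7] q [-0.     0.999  0.049 -0.001] F [-1.1  0.8  0.1] gap 0.996 j [-0.42  0.3  -0.22  0.   -1.06  2.09]
(np.float64(-84.39826012159877), array([-1.63504668e-03,  6.91174123e-04, -9.99998424e-01]))
wrist [318.2, 187.5] 28.3 [[ 423.2 -365.4   75. ]]
wrist [369.1, 44.6] 36.0 [[ 546.2 -394.6   75. ]]
```

```bash
python3 - <<'E'
import cv2;a=cv2.imread('pics/wristc1.png');b=cv2.imread('pics/topc1.png');cv2.imwrite('pics/cc1.png',cv2.resize(cv2.vconcat([a,b]),None,fx=.75,fy=.75))
E
```

```text
(no output)
```

View pics/cc1.png

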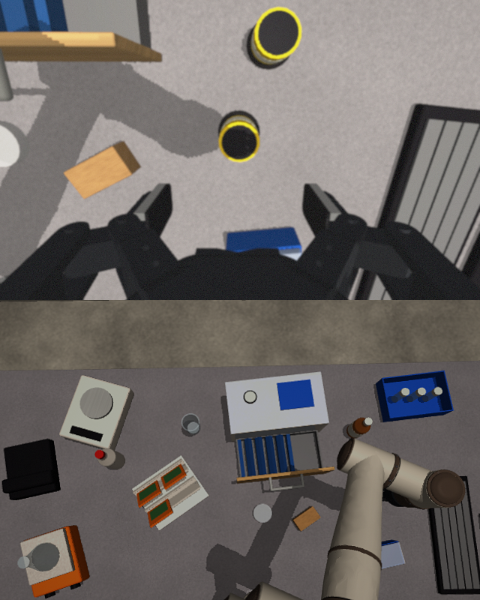

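```bash
python3 -m creep '[[2,-1,-40,0,85],[0,0,-40,0,85],[0,0,-40,0,85],[0,0,-30,0,85],[0,0,0,0,45],[0,0,0,0,45],[0,0,0,0,45],[0,0,0,0,45],[0,0,0,0,45]]' 40
python3 -m creep '[[0,0,5,0,45],[0,0,10,0,45],[0,0,20,0,45]]'
python3 can.py c2
```

```text
time: 8.35
position: [0.4237, -0.3655, 0.0492]
ee_rot: [0.001, 0.999, 0.047, 0.002]
force: [-0.1, 0.8, 4.0]
finger_gap: 0.599
time: 8.65
position: [0.4213, -0.3644, 0.0818]
ee_rot: [-0.001, 0.999, 0.046, -0.002]
force: [0.1, 0.1, -3.0]
finger_gap: 0.596
t 8.65 p [ 421.3 -364.4   81.8] q [-0.001  0.999  0.046 -0.002] F [ 0.1  0.1 -3. ] gap 0.596 j [-0.42  0.43 -0.35 -0.   -0.8   2.09]
(np.float64(-84.69889057210992), array([-0.00339113,  0.00201536, -0.99999222]))
wrist [315.9, 270.6] 59.1 [[ 404.1 -365.1   75. ]]
wrist [411.0, 8.5] 58.6 [[ 538.8 -395.3   75. ]]
```

View pics/wristc2.png

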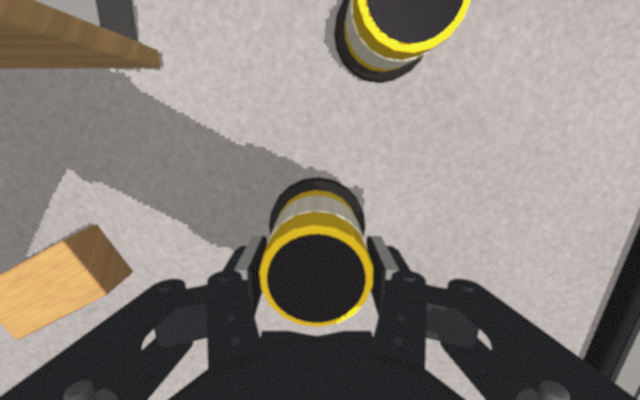

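```bash
python3 -c "
from frame import *
for a in ((99,-116),(159,-84),(129,90),(129,50),(129,10)): print(a,wor(*a).round(1))"
```

```text
(99, -116) [ 561.4 -190.3]
(159, -84) [ 618.2 -152.9]
(129, 90) [572.4  17.6]
(129, 50) [576.1 -22.2]
(129, 10) [579.7 -62.1]
```

```bash
python3 -m creep '[[0,0,40,0,45],[0,0,40,0,45],[0,0,40,0,45],[20,25,0,0,45],[20,25,0,0,45],[20,25,0,0,45],[20,25,0,0,45],[20,25,0,0,45],[20,25,0,0,45],[19.5,25.2,0,0,45]]'
python3 - <<'E'
from h import *
st();m,p,d=grab('wrist','w4.png'); m,p,d=grab('scene','s4.png'); m,p,d=grab('top','t4.png')
E
```

```text
time: 9.75
position: [0.5623, -0.1886, 0.2015]
ee_rot: [-0.0, 0.999, 0.046, -0.001]
force: [0.4, -0.2, -2.2]
finger_gap: 0.594
t 9.75 p [ 562.3 -188.6  201.5] q [-0.     0.999  0.046 -0.001] F [ 0.4 -0.2 -2.2] gap 0.594 j [-0.05  0.35 -0.12 -0.   -1.1   1.71]
```

View pics/w4.png

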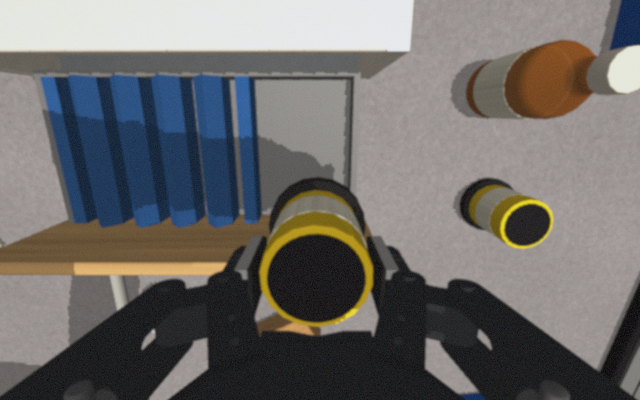

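View pics/s4.png

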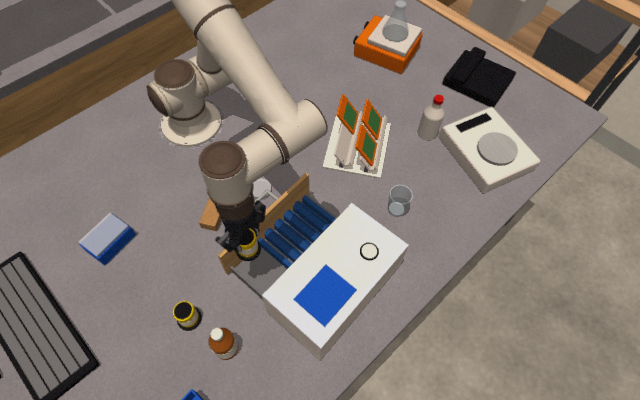

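```bash
python3 - <<'E'
from frame import *
m,p,d=grab('wrist')
print('bay right wall top',loc(plane(m,[[352,82],[350,170]],0.042)).round(1).tolist(),'back',loc(plane(m,[[260,78],[340,78]],0.042)).round(1).tolist())
print('outer blk',loc(plane(m,[[246,100],[253,200]],0.042)).round(1).tolist())
print('ridges',loc(plane(m,[[215,150],[177,150],[138,150],[98,150]],0.0555)).round(1).tolist())
print('front top inner',loc(plane(m,[[0,262],[230,263]],0.131)).round(1).tolist(),'floor front',loc(plane(m,[[262,214]],0.03)).round(1))
E
cd pics; python3 -c "
import cv2;a=cv2.imread('w4.png');cv2.imwrite('w4z.png',cv2.resize(a[50:290,30:380],None,fx=2.2,fy=2.2))"
```

```text
bay right wall top [[198.9, -147.4], [113.3, -148.5]] back [[202.1, -59.1], [202.5, -135.8]]
outer blk [[182.0, -44.5], [80.3, -45.9]]
ridges [[134.9, -14.5], [134.8, 22.6], [134.6, 60.8], [134.5, 100.0]]
front top inner [[53.3, 141.5], [53.5, -44.3]] floor front [[ 60.4 -52.4]]
```

View pics/w4z.png

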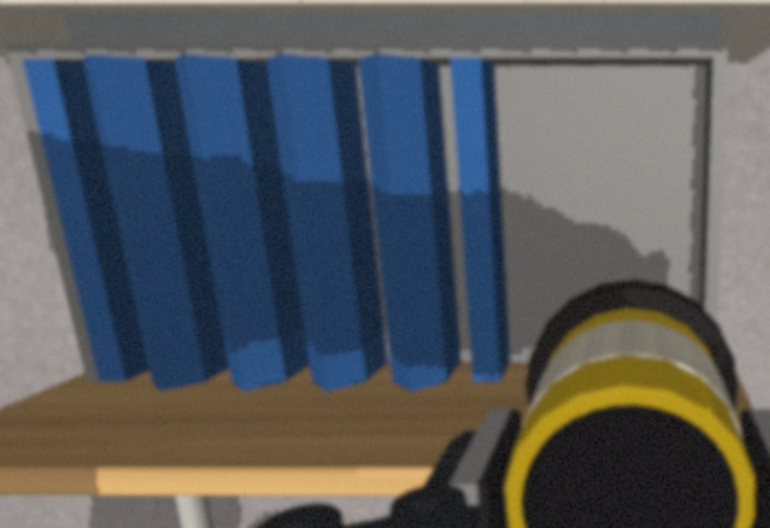

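```bash
python3 -m creep '[[0,-1.5,-30,0,45],[-1,0,-30,0,45],[0,0,-30,0,45],[0,0,-25,0,45],[0,0,-12,0,45],[0,0,-6,0,45],[0,0,-2,0,45],[0,0,0,0,45]]'
python3 -m creep '[[0,0,-2,0,45],[0,0,-2,0,45],[0,0,0,0,45]]'
```

```text
time: 10.75
position: [0.5617, -0.1917, 0.0682]
ee_rot: [0.0, 0.999, 0.046, 0.001]
force: [0.2, -0.1, -1.7]
finger_gap: 0.595
time: 11.05
position: [0.5611, -0.1913, 0.0635]
ee_rot: [-0.0, 0.999, 0.047, 0.0]
force: [0.4, -0.8, -1.5]
finger_gap: 0.598
```

```bash
python3 -m creep '[[0,0,-2,0,45],[0,0,-2,0,45],[0,0,0,0,45]]'; python3 -m creep '[[0,0,-2,0,45],[0,0,0,0,45]]'
```

```text
time: 11.35
position: [0.562, -0.1914, 0.0611]
ee_rot: [0.0, 0.999, 0.047, 0.001]
force: [-1.4, 1.5, 6.0]
finger_gap: 0.592
time: 11.55
position: [0.5635, -0.1913, 0.061]
ee_rot: [0.001, 0.999, 0.047, 0.003]
force: [-0.9, 3.3, 13.5]
finger_gap: 0.594
```

```bash
python3 -m creep '[[0,0,2,0,45],[0,0,0,0,70],[0,0,0,0,75],[0,0,0,0,75],[0,0,30,0,80],[0,0,40,0,85],[0,0,40,0,85],[0,0,30,0,85]]'
python3 can.py c3
```

```text
time: 12.35
position: [0.5616, -0.1916, 0.2017]
ee_rot: [0.0, 0.999, 0.047, 0.001]
force: [1.5, -0.1, -0.7]
finger_gap: 0.994
t 12.35 p [ 561.6 -191.6  201.7] q [0.    0.999 0.047 0.001] F [ 1.5 -0.1 -0.7] gap 0.994 j [-0.06  0.35 -0.12  0.   -1.1   1.72]
(np.float64(-84.65395620978596), array([ 2.09052965e-03, -7.75806130e-04, -9.99997514e-01]))
wrist [517.9, 219.8] 31.3 [[ 550.1 -390.    75. ]]
wrist [315.8, 190.2] 33.3 [[ 561.4 -190.8   75. ]]
top [492.2, 214.5] 10.4 [[ 545.  -394.9   75. ]]
```

View pics/wristc3.png

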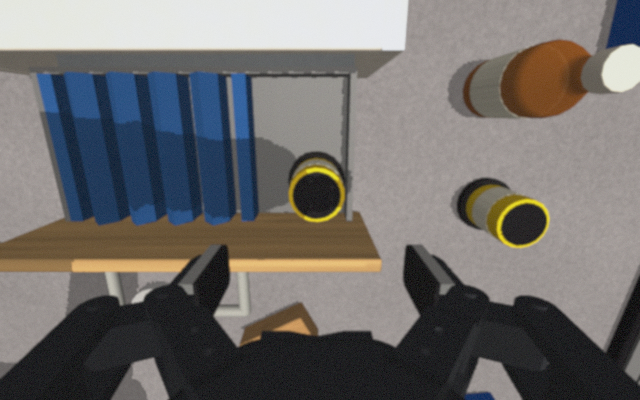

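```bash
python3 -m creep '[[-2.6,-34,0,0,85],[-2.6,-34,0,0,85],[-2.6,-34,0,0,85],[-2.6,-34,0,0,85],[-2.6,-34,0,0,85],[-2.6,-33,0,0,85],[0,0,0,0,85]]'; python3 can.py c4
```

```text
time: 13.15
position: [0.5441, -0.3977, 0.197]
ee_rot: [-0.0, 0.999, 0.044, -0.001]
force: [-0.7, 0.4, 0.2]
finger_gap: 0.998
t 13.15 p [ 544.1 -397.7  197. ] q [-0.     0.999  0.044 -0.001] F [-0.7  0.4  0.2] gap 0.998 j [-0.39  0.49  0.09  0.   -1.17  2.05]
(np.float64(-84.9283620400934), array([-2.66746721e-03,  6.23285386e-04, -9.99996248e-01]))
wrist [314.8, 182.9] 31.2 [[ 551.3 -395.1   75. ]]
wrist [86.1, 154.3] 37.8 [[ 559.3 -187.5   75. ]]
top [418.9, 210.3] 9.9 [[ 560.6 -196.2   75. ]]
```

View pics/wristc4.png

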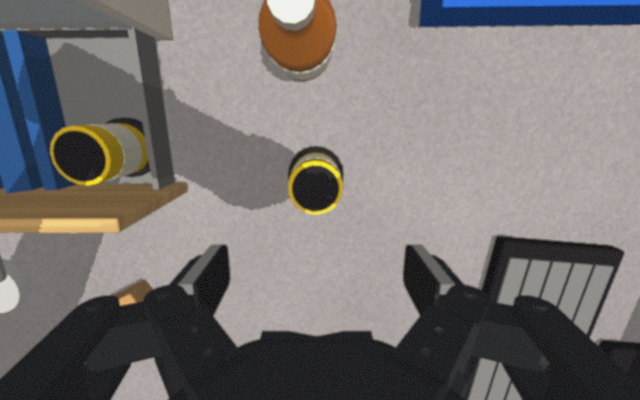

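```bash
python3 -m creep '[[3,1.5,-40,0,85],[0,0,-40,0,85],[0,0,-40,0,85],[0,0,-32,0,85],[0,0,0,0,45],[0,0,0,0,45],[0,0,0,0,45],[0,0,0,0,45],[0,0,0,0,45]]' 40
python3 -m creep '[[0,0,5,0,45],[0,0,30,0,45],[0,0,40,0,45],[0,0,40,0,45],[0,0,40,0,45],[0,0,0,0,45]]'; python3 can.py c5
```

```text
time: 14.15
position: [0.5499, -0.3932, 0.0497]
ee_rot: [0.001, 0.999, 0.047, 0.002]
force: [1.2, 1.7, 4.1]
finger_gap: 0.595
time: 14.75
position: [0.551, -0.3947, 0.2103]
ee_rot: [0.004, 0.999, 0.047, 0.006]
force: [0.4, -0.9, -1.8]
finger_gap: 0.596
t 14.75 p [ 551.  -394.7  210.3] q [0.004 0.999 0.047 0.006] F [ 0.4 -0.9 -1.8] gap 0.596 j [-0.38  0.48  0.11  0.   -1.18  2.05]
(np.float64(-84.62859934576203), array([ 0.01159256, -0.00714294, -0.99990729]))
wrist [316.1, 271.3] 58.8 [[ 462.3 -403.5   75. ]]
wrist [99.0, 160.2] 35.2 [[ 560.1 -188.    75. ]]
top [418.9, 210.3] 9.9 [[ 560.6 -196.2   75. ]]
```

View pics/wristc5.png

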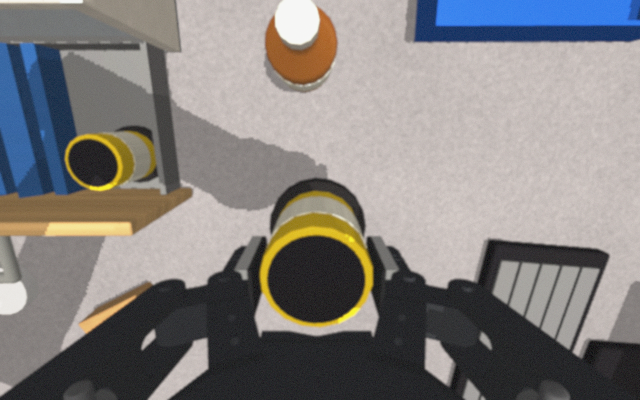

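```bash
python3 -m creep '[[8.6,30,0,0,45],[8.6,30,0,0,45],[8.6,30,0,0,45],[8.6,30,0,0,45],[8.6,30,0,0,45],[8.6,30,0,0,45],[8.6,30,0,0,45],[8.6,31,0,0,45],[0,0,0,0,45]]'; python3 can.py c6
```

```text
time: 15.75
position: [0.6168, -0.1483, 0.1996]
ee_rot: [-0.001, 0.999, 0.048, -0.002]
force: [0.2, -0.8, -2.7]
finger_gap: 0.592
t 15.75 p [ 616.8 -148.3  199.6] q [-0.001  0.999  0.048 -0.002] F [ 0.2 -0.8 -2.7] gap 0.592 j [ 0.02  0.43 -0.01 -0.   -1.14  1.65]
(np.float64(-84.44802007358773), array([-0.00464084,  0.00143767, -0.9999882 ]))
wrist [321.4, 269.2] 64.9 [[ 534.3 -160.8   75. ]]
top [418.9, 210.1] 10.0 [[ 561.4 -196.5   75. ]]
```

View pics/wristc6.png

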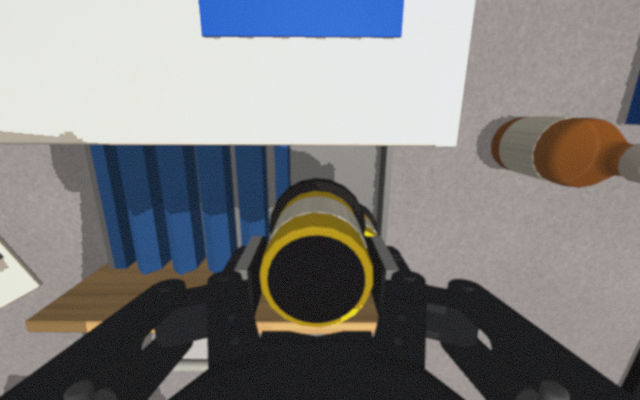

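```bash
python3 -m creep '[[-2,-3,-30,0,45],[0,0,-30,0,45],[0,0,-30,0,45],[0,0,-25,0,45],[0,0,-12,0,45],[0,0,-6,0,45],[0,0,-2,0,45],[0,0,0,0,45]]'
python3 -m creep '[[0,0,-2,0,45],[0,0,0,0,45]]'
```

```text
time: 16.65
position: [0.6168, -0.1557, 0.0702]
ee_rot: [0.001, 0.999, 0.047, 0.002]
force: [-0.8, 1.5, 6.5]
finger_gap: 0.594
time: 16.85
position: [0.618, -0.1557, 0.0695]
ee_rot: [0.001, 0.999, 0.047, 0.003]
force: [-0.6, 1.8, 9.8]
finger_gap: 0.592
```

```bash
python3 -m creep '[[0,0,4,0,45],[0,0,0,0,45]]'; python3 - <<'E'
from h import *
st();m,p,d=grab('wrist','w7.png'); m,p,d=grab('scene','s7.png')
cv2.imwrite('pics/s7z.png',cv2.resize(p[150:310,180:380],None,fx=3.6,fy=3.6,interpolation=cv2.INTER_CUBIC))
m,p,d=grab('top'); cv2.imwrite('pics/t7z.png',cv2.resize(p[150:250,330:480],None,fx=5,fy=5,interpolation=cv2.INTER_CUBIC))
E
```

```text
time: 17.05
position: [0.6158, -0.1555, 0.0704]
ee_rot: [0.0, 0.999, 0.046, 0.001]
force: [0.8, 0.4, 1.0]
finger_gap: 0.595
t 17.05 p [ 615.8 -155.5   70.4] q [0.    0.999 0.046 0.001] F [0.8 0.4 1. ] gap 0.595 j [ 0.01  0.55 -0.16  0.   -0.86  1.66]
```

View pics/w7.png

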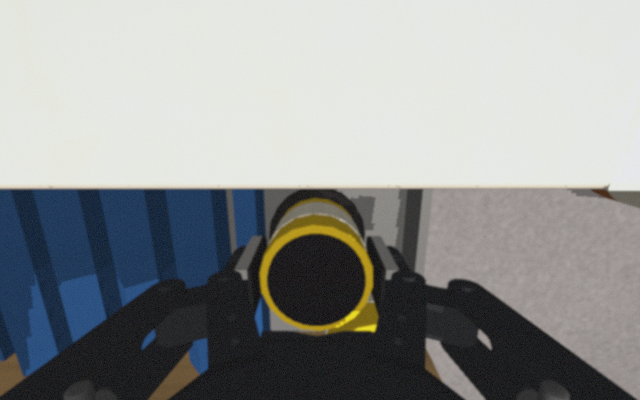

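View pics/s7z.png

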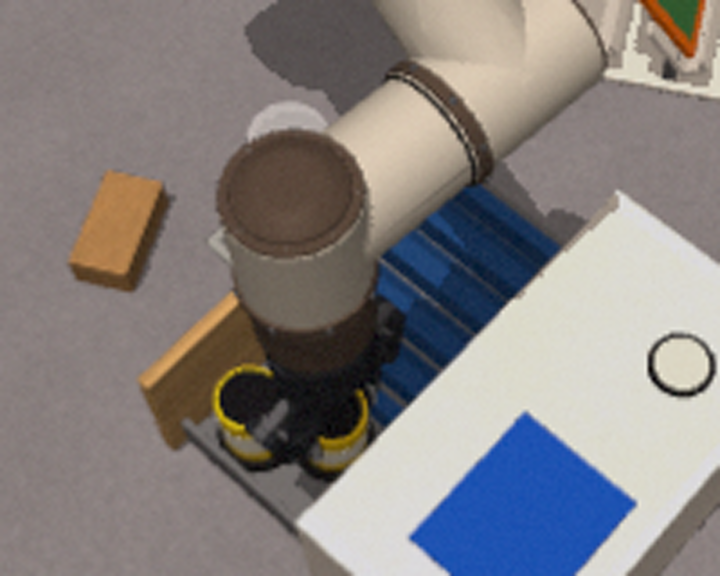

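View pics/t7z.png

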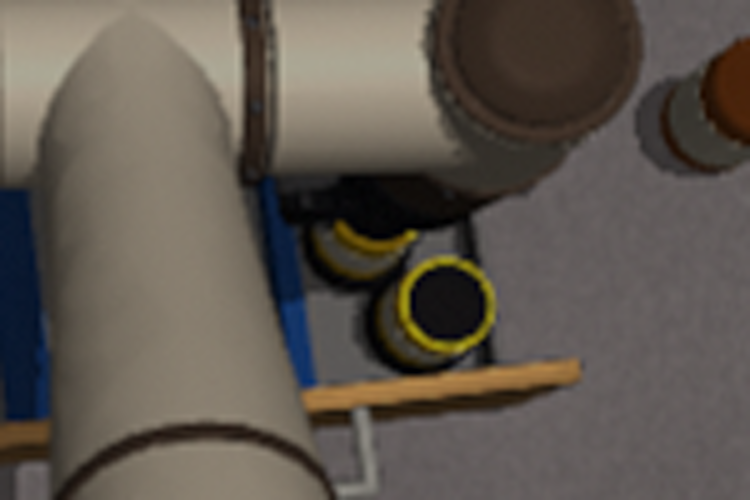

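The held canister seems to rest on the edge of the other canister's foot. I raise it, shift it to the left and away, and lower it again.

```bash
python3 -m creep '[[0,0,10,0,45],[3,5,0,0,45],[0,0,0,0,45],[0,0,-6,0,45],[0,0,-4,0,45],[0,0,-3,0,45],[0,0,-3,0,45],[0,0,0,0,45]]'
python3 -m creep '[[0,0,-2,0,45],[0,0,-1,0,45],[0,0,0,0,45]]'
```

```text
time: 18.0
position: [0.6182, -0.1498, 0.0631]
ee_rot: [-0.0, 0.999, 0.047, -0.0]
force: [-1.1, -0.0, -1.6]
finger_gap: 0.594
time: 18.3
position: [0.6197, -0.1497, 0.0626]
ee_rot: [0.0, 0.999, 0.047, 0.002]
force: [-2.2, 1.6, 6.6]
finger_gap: 0.592
```

```bash
python3 -m creep '[[0,0,0,0,65],[0,0,0,0,68],[0,0,0,0,68],[0,0,30,0,70],[0,0,40,0,70],[0,0,40,0,70],[-10,0,35,0,70],[-15,0,0,0,70],[-15,0,0,0,70],[0,0,0,0,70]]'; python3 can.py c8
```

```text
time: 19.3
position: [0.5768, -0.1498, 0.2056]
ee_rot: [-0.0, 0.999, 0.046, -0.0]
force: [0.1, -0.0, 0.9]
finger_gap: 0.816
t 19.3 p [ 576.8 -149.8  205.6] q [-0.     0.999  0.046 -0.   ] F [ 0.1 -0.   0.9] gap 0.816 j [ 0.02  0.35 -0.1  -0.   -1.11  1.65]
(np.float64(-84.69196964438561), array([-3.84520928e-04,  4.72223757e-04, -9.99999815e-01]))
wrist [358.7, 209.6] 29.1 [[ 559.7 -192.6   75. ]]
wrist [329.0, 157.8] 39.0 [[ 607.4 -158.4   75. ]]
```

View pics/wristc8.png

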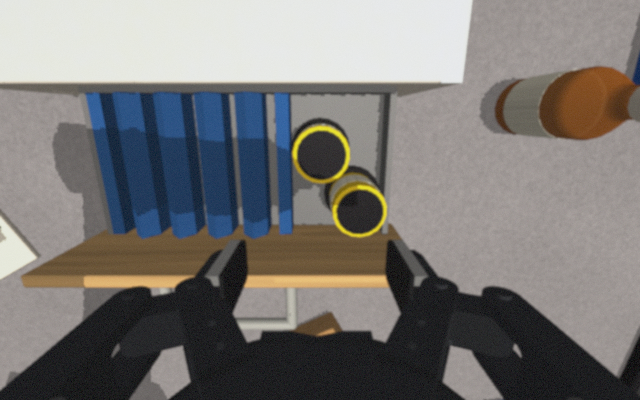

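```bash
python3 -m creep '[[-10,39,0,-5.5,50],[-10,39,0,-5.5,50],[-10,39,0,-5.5,50],[-10,39,0,-5.5,50],[-10,39,0,-5.5,50],[-10,39,0,-5.5,50],[-10,39,0,-5.5,50],[-10,39,0,-5.5,50],[-10,39,0,-5.5,50],[-10,39,0,-5.7,50]]'
python3 -m creep '[[-10,39,0,-5.7,50],[0,0,0,0,50]]'
python3 - <<'E'
from h import *
st();print(yawy());m,p,d=grab('wrist','w9.png')
E
```

```text
time: 20.4
position: [0.4783, 0.2423, 0.205]
ee_rot: [0.0, 0.906, -0.423, 0.0]
force: [1.2, 0.2, 1.2]
finger_gap: 0.585
time: 20.6
position: [0.4681, 0.2836, 0.2047]
ee_rot: [-0.0, 0.886, -0.465, 0.0]
force: [-0.5, 0.2, 0.0]
finger_gap: 0.59
t 20.6 p [468.1 283.6 204.7] q [-0.     0.886 -0.465  0.   ] F [-0.5  0.2  0. ] gap 0.59 j [ 0.84  0.27 -0.23  0.   -1.07 -0.24]
(np.float64(-145.36036963947123), array([ 5.80331200e-04,  4.44512500e-04, -9.99999733e-01]))
```

View pics/w9.png

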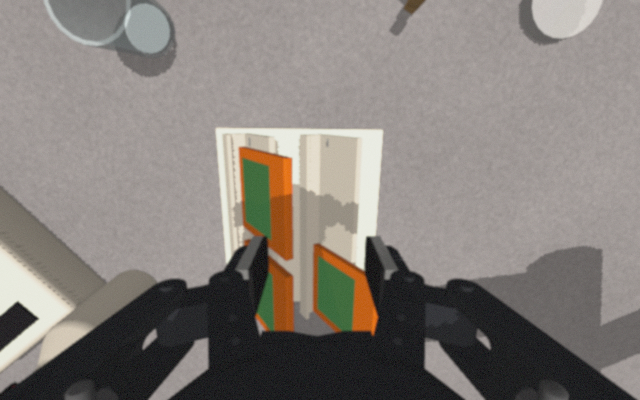

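```bash
cat > pl.py <<'E'
from h import *
from m1 import full
C=np.array([0.4503,0.3403]); a=np.radians(34.5); sx=np.array([np.cos(a),np.sin(a)]); sy=np.array([-sx[1],sx[0]])
def S(P): q=P[...,:2]-C; return np.stack([q@sx*1000,q@sy*1000,P[...,2]*1000],-1)
def SW(x,y): return (C*1000+sx*x+sy*y).round(1)
if __name__=='__main__':
    m,p,d=grab('wrist'); Q=S(full(m,d))
    for v in (170,190,210,230,250): 
        print(v,[ (u,*Q[v,u].round(0).tolist()) for u in range(235,300,5)])
    hsv=cv2.cvtColor(p,cv2.COLOR_BGR2HSV); mk=cv2.inRange(hsv,(3,150,60),(20,255,255))>0
    mk[:140]=0; mk[265:]=0; mk[:,:230]=0; mk[:,300:]=0
    q=Q[mk]; q=q[q[:,2]>60]; print(len(q),'z max',np.nanpercentile(q[:,2],[50,90,98]),'x',np.nanpercentile(q[:,0],[2,50,98]),'y',np.nanpercentile(q[:,1],[2,50,98]))
    k=(q[:,0]>-30); c=np.polyfit(q[:,0],q[:,2],1); print(c)
    for u,v in ((218,128),(383,130)): print('base corner',S(plane(m,[[u,v]],0.0)).round(0))
E
python3 pl.py; python3 -c "
from pl import *
print(SW(-17,-55),SW(40,-55))"
```

```text
170 [(235, 68.0, -69.0, 37.0), (240, 62.0, -70.0, 39.0), (245, 54.0, -72.0, 51.0), (250, 46.0, -74.0, 62.0), (255, 39.0, -76.0, 72.0), (260, 33.0, -78.0, 81.0), (265, 27.0, -79.0, 90.0), (270, 21.0, -81.0, 99.0), (275, 16.0, -82.0, 106.0), (280, 11.0, -83.0, 113.0), (285, 6.0, -84.0, 116.0), (290, 3.0, -83.0, 113.0), (295, 6.0, -64.0, 9.0)]
190 [(235, 69.0, -48.0, 38.0), (240, 64.0, -47.0, 37.0), (245, 56.0, -50.0, 49.0), (250, 48.0, -53.0, 60.0), (255, 40.0, -56.0, 71.0), (260, 34.0, -58.0, 80.0), (265, 28.0, -61.0, 90.0), (270, 22.0, -63.0, 98.0), (275, 16.0, -65.0, 106.0), (280, 11.0, -67.0, 112.0), (285, 7.0, -67.0, 115.0), (290, 3.0, -67.0, 112.0), (295, 6.0, -40.0, 7.0)]
210 [(235, 71.0, -25.0, 37.0), (240, 66.0, -24.0, 35.0), (245, 58.0, -28.0, 47.0), (250, 50.0, -31.0, 57.0), (255, 42.0, -35.0, 69.0), (260, 35.0, -38.0, 79.0), (265, 29.0, -41.0, 88.0), (270, 23.0, -44.0, 97.0), (275, 17.0, -46.0, 103.0), (280, 12.0, -49.0, 112.0), (285, 7.0, -50.0, 116.0), (290, 3.0, -49.0, 113.0), (295, 7.0, -16.0, 10.0)]
230 [(235, 70.0, -5.0, 47.0), (240, 68.0, -0.0, 35.0), (245, 62.0, 1.0
[... 169 characters left out ...]
, 12.0, -31.0, 112.0), (285, 8.0, -33.0, 116.0), (290, 4.0, -31.0, 113.0), (295, 7.0, 11.0, 9.0)]
250 [(235, 20.0, -65.0, 221.0), (240, 17.0, -65.0, 221.0), (245, 15.0, -64.0, 220.0), (250, 11.0, -69.0, 229.0), (255, 9.0, -69.0, 229.0), (260, 6.0, -69.0, 229.0), (265, 6.0, -63.0, 217.0), (270, 25.0, -4.0, 94.0), (275, 18.0, -8.0, 104.0), (280, 13.0, -12.0, 110.0), (285, 8.0, -14.0, 117.0), (290, 4.0, -13.0, 113.0), (295, 7.0, 38.0, 9.0)]
2421 z max [108.89210529 115.8163647  116.93417129] x [ 3.70417335 13.80517959 43.65620455] y [-91.8207054  -55.49524856  -5.07045247]
[ -1.33846397 126.4236708 ]
base corner [[  94. -112.    0.]]
base corner [[ -96. -110.    0.]]
[467.4 285.3] [514.4 317.6]
```

```bash
python3 -c "
from pl import *
print(SW(14,-52))"; python3 - <<'E'
from h import *
st()
E
```

```text
[491.3 305.4]
t 20.7 p [468.3 280.4 204.6] q [ 0.001  0.885 -0.465 -0.   ] F [-0.3  0.   0.3] gap 0.583 j [ 0.84  0.27 -0.23  0.   -1.07 -0.23]
```

```bash
python3 -m creep '[[12,12,0,0,50],[11,12.5,0,0,50],[0,0,-30,0,50],[0,0,-30,0,50],[0,0,-30,0,50],[0,0,-20,0,50],[0,0,-10,0,50],[0,0,0,0,50]]' 20
python3 - <<'E'
from h import *
st();print(yawy());m,p,d=grab('wrist','w10.png')
m,p,d=grab('scene'); cv2.imwrite('pics/s10z.png',cv2.resize(p[60:200,280:440],None,fx=4,fy=4,interpolation=cv2.INTER_CUBIC))
E
```

```text
time: 21.5
position: [0.4912, 0.3023, 0.0839]
ee_rot: [0.002, 0.884, -0.467, -0.0]
force: [0.3, 0.3, 0.2]
finger_gap: 0.589
t 21.5 p [491.2 302.3  83.9] q [ 0.002  0.884 -0.467 -0.   ] F [0.3 0.3 0.2] gap 0.589 j [ 0.83  0.45 -0.3   0.   -0.82 -0.23]
(np.float64(-145.6306758340601), array([-0.00218545, -0.00240576, -0.99999472]))
```

View pics/w10.png

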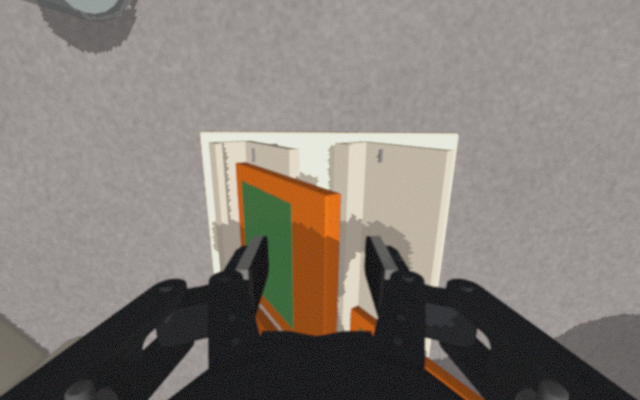

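View pics/s10z.png

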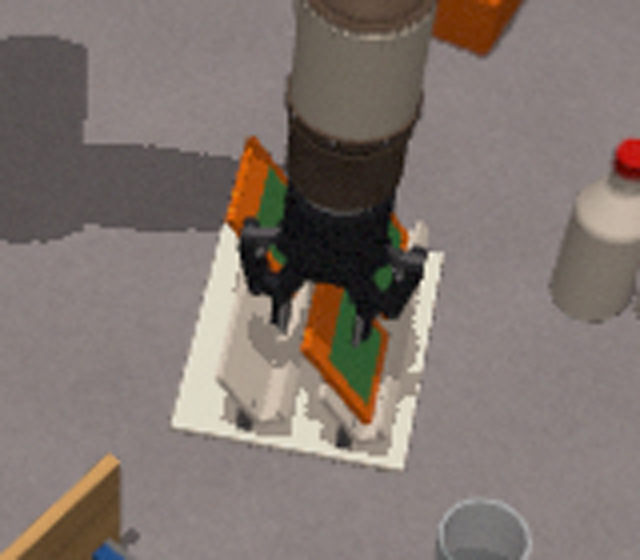

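The fingers straddle the plate, with its top edge at column 335 and the fingers at columns 260 and 370. I close them gently.

```bash
python3 -m creep '[[0,0,0,0,30],[0,0,0,0,20],[0,0,0,0,10],[0,0,0,0,5],[0,0,0,0,5]]' 20
python3 -m creep '[[6,4,1,0,0],[6,4,1.5,0,0],[6,4,1.5,0,0],[6,4,2,0,0],[0,0,0,0,0]]'
```

```text
time: 22.1
position: [0.4937, 0.3056, 0.0887]
ee_rot: [-0.004, 0.885, -0.466, 0.002]
force: [0.6, -0.5, 6.8]
finger_gap: 0.279
time: 22.6
position: [0.5226, 0.3251, 0.0997]
ee_rot: [-0.01, 0.885, -0.465, 0.005]
force: [3.0, 0.4, 17.2]
finger_gap: 0.125
```

```bash
python3 -m creep '[[3,2,4,0,0],[4,2.8,4,0,0],[4,2.8,2,0,0],[0,0,0,0,0]]'
python3 - <<'E'
from h import *
st();m,p,d=grab('wrist','w11.png')
m,p,d=grab('scene'); cv2.imwrite('pics/s11z.png',cv2.resize(p[60:200,280:440],None,fx=4,fy=4,interpolation=cv2.INTER_CUBIC))
E
```

```text
time: 23.0
position: [0.5283, 0.329, 0.1034]
ee_rot: [-0.003, 0.885, -0.466, 0.001]
force: [2.3, 2.9, 6.9]
finger_gap: 0.098
t 23.0 p [528.3 329.  103.4] q [-0.003  0.885 -0.466  0.001] F [2.3 2.9 6.9] gap 0.098 j [ 0.82  0.49 -0.17  0.   -0.91 -0.22]
```

View pics/w11.png

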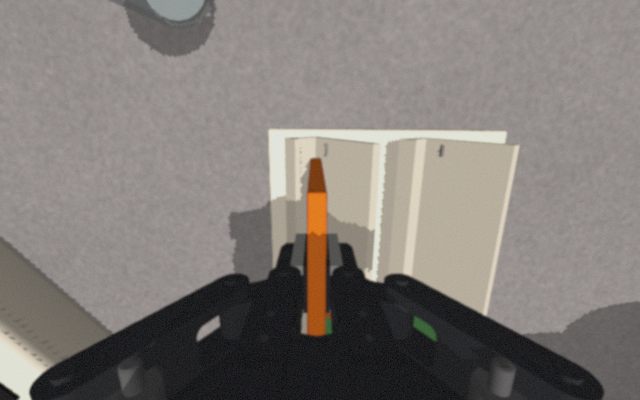

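View pics/s11z.png

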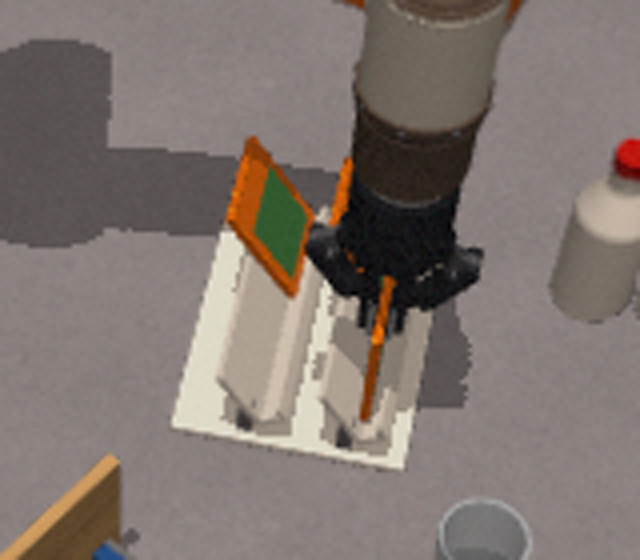

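The plate stands upright in the jaws. I firm up the grip and lift.

```bash
python3 -m creep '[[0,0,1,0,0],[0,0,5,0,0],[0,0,20,0,0],[0,0,40,0,0],[0,0,45,0,0],[0,0,45,0,0],[0,0,0,0,0]]' 45
cat > held.py <<'E'
from h import *
import sys
st();print(yawy());m,p,d=grab('wrist',sys.argv[1]+'w.png')
m,p,d=grab('scene'); cv2.imwrite('pics/'+sys.argv[1]+'s.png',p)
E
python3 held.py h1
```

```text
time: 23.8
position: [0.5273, 0.3276, 0.2636]
ee_rot: [-0.004, 0.885, -0.466, 0.002]
force: [0.2, -0.4, -0.9]
finger_gap: 0.082
t 23.8 p [527.3 327.6 263.6] q [-0.004  0.885 -0.466  0.002] F [ 0.2 -0.4 -0.9] gap 0.082 j [ 0.82  0.35  0.04  0.   -1.25 -0.22]
(np.float64(-145.51830582272194), array([ 0.00667707,  0.00450219, -0.99996757]))
```

View pics/h1s.png

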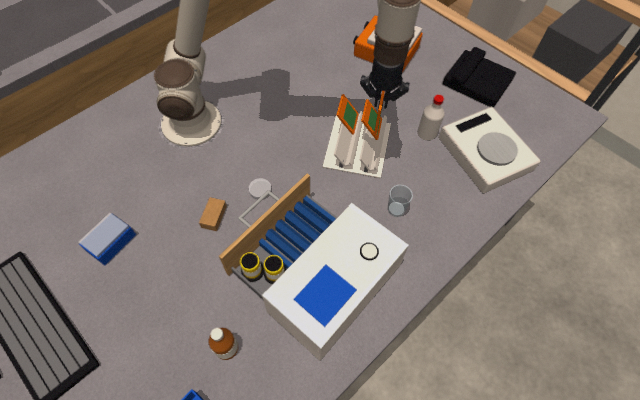

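View pics/h1w.png

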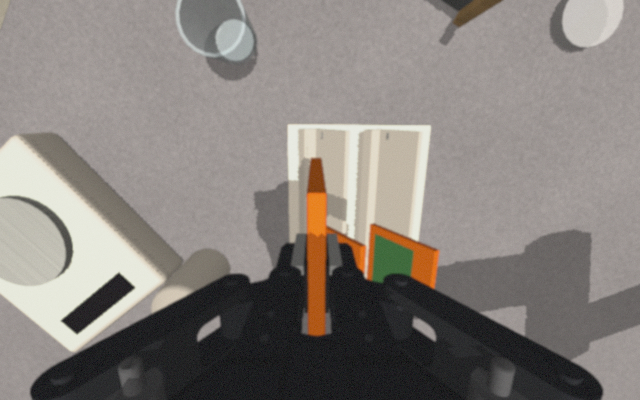

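```bash
python3 -m creep '[[5,-34.5,0,6.75,0],[5,-34.5,0,6.75,0],[5,-34.5,0,6.75,0],[5,-34.5,0,6.75,0],[5,-34.5,0,6.75,0],[5,-34.5,0,6.75,0],[5,-34.5,0,6.75,0],[5,-34.5,0,6.75,0],[5,-34.5,0,6.75,0],[0,0,0,0,0]]'; python3 held.py h2
```

```text
time: 24.9
position: [0.5689, 0.013, 0.2539]
ee_rot: [0.001, 0.999, 0.044, -0.004]
force: [0.5, 1.2, -2.2]
finger_gap: 0.084
t 24.9 p [568.9  13.  253.9] q [ 0.001  0.999  0.044 -0.004] F [ 0.5  1.2 -2.2] gap 0.084 j [ 0.31  0.28 -0.09 -0.   -1.21  1.35]
(np.float64(-84.98755855881762), array([-0.00882982, -0.00208544, -0.99995884]))
```

View pics/h2w.png

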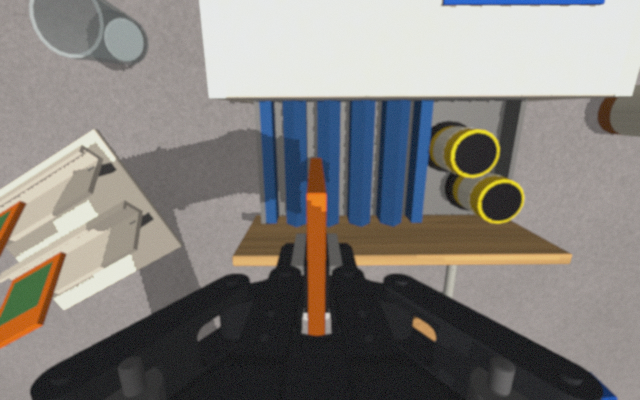

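```bash
python3 - <<'E'
import cv2;a=cv2.imread('pics/h2w.png');cv2.imwrite('pics/h2z.png',cv2.resize(a[90:240,230:460],None,fx=3.4,fy=3.4,interpolation=cv2.INTER_CUBIC))
E
```

```text
(no output)
```

View pics/h2z.png

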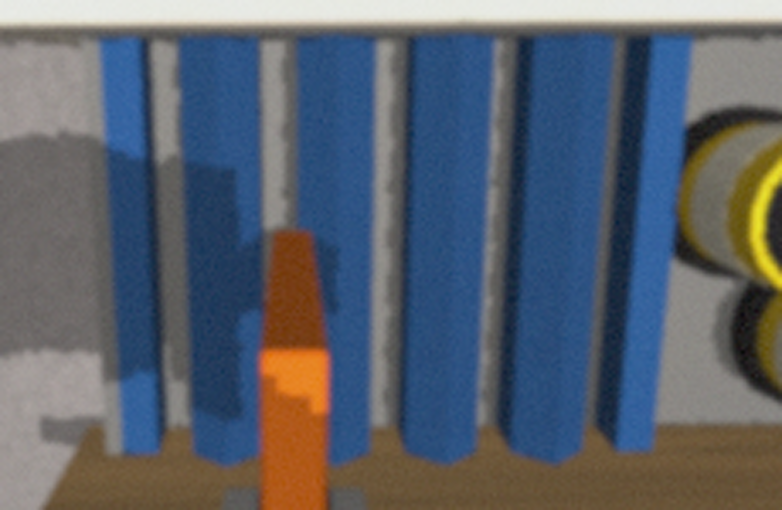

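```bash
python3 - <<'E'
from frame import *
m,p,d=grab('wrist'); k=lambda u,v:[230+u/3.4,90+v/3.4]
print(loc(plane(m,[k(278,60),k(278,150),k(279,215)],0.012)).round(1).tolist())
print(loc(plane(m,[k(390,100),k(385,400),k(172,150),k(505,150)],0.012)).round(1).tolist())
s=monitor.sense(); print(loc(np.array(s['position'])[None]),(np.array(s['position'])*1000).round(1))
# plate bottom far corner: z unknown, assume TCP-71mm
z=s['position'][2]-0.071
print('plate bottom far corner',loc(plane(m,[k(293,232)],z)).round(1).tolist(),'ridge/top far', loc(plane(m,[k(293,350)],z+0.1)).round(1).tolist())
E
```

```text
[[201.0, 94.1], [168.5, 94.4], [144.1, 94.2]]
[[186.6, 52.6], [69.2, 51.8], [168.7, 134.4], [168.3, 8.7]]
[[126.27096627  89.19162973]] [569.8  16.6 255.1]
plate bottom far corner [[163.3, 88.9]] ridge/top far [[164.4, 89.0]]
```

```bash
python3 -m creep '[[6,2.5,0,0,0],[0,0,-30,0,0],[0,0,-30,0,0],[0,0,-30,0,0],[0,0,-20,0,0],[0,0,-8,0,0],[0,0,0,0,0]]'; python3 held.py h3
```

```text
time: 25.75
position: [0.5768, 0.02, 0.1381]
ee_rot: [0.0, 0.999, 0.046, -0.001]
force: [-0.0, 0.8, -1.5]
finger_gap: 0.086
t 25.75 p [576.8  20.  138.1] q [ 0.     0.999  0.046 -0.001] F [-0.   0.8 -1.5] gap 0.086 j [ 0.32  0.39 -0.24 -0.   -0.95  1.35]
(np.float64(-84.75111224415143), array([-2.77387474e-03, -8.67634949e-04, -9.99995776e-01]))
```

View pics/h3w.png

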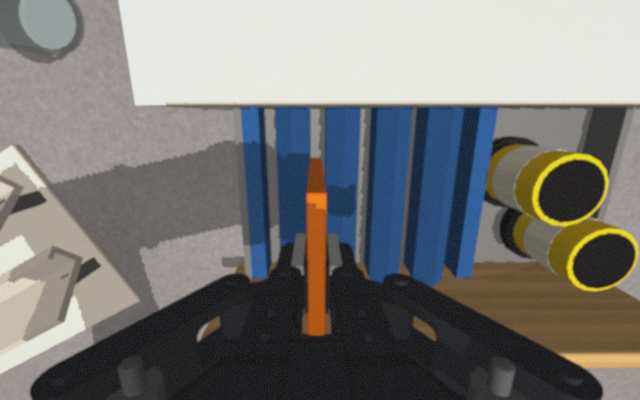

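```bash
python3 -m creep '[[0,0,-8,0,0],[0,0,-8,0,0],[0,0,-8,0,0],[0,0,-8,0,0],[0,0,-6,0,0],[0,0,-6,0,0],[0,0,-4,0,0],[0,0,0,0,0]]'
```

```text
time: 26.65
position: [0.5769, 0.0191, 0.0906]
ee_rot: [0.0, 0.999, 0.045, -0.001]
force: [-0.4, -0.8, -1.6]
finger_gap: 0.086
```

```bash
python3 -m creep '[[0,0,-3,0,0],[0,0,-2,0,0],[0,0,0,0,0]]'
```

```text
time: 26.95
position: [0.5772, 0.0192, 0.0862]
ee_rot: [0.0, 0.999, 0.045, -0.0]
force: [0.2, 0.1, -1.1]
finger_gap: 0.084
```

```bash
python3 -m creep '[[0,0,-2,0,0],[0,0,-2,0,0],[0,0,0,0,0]]';python3 -m creep '[[0,0,-2,0,0],[0,0,-2,0,0],[0,0,0,0,0]]'
```

```text
time: 27.25
position: [0.5771, 0.0192, 0.082]
ee_rot: [0.0, 0.999, 0.045, -0.0]
force: [0.4, -1.2, -1.7]
finger_gap: 0.084
time: 27.55
position: [0.578, 0.0193, 0.0794]
ee_rot: [0.0, 0.999, 0.046, 0.001]
force: [-1.1, 0.4, 4.9]
finger_gap: 0.084
```

```bash
python3 -m creep '[[0,0,1,0,14],[0,0,0,0,20],[0,0,0,0,22],[0,0,20,0,22],[0,0,40,0,22],[0,0,45,0,30],[0,0,45,0,50],[0,0,0,0,50]]'; python3 held.py h4
```

```text
time: 28.35
position: [0.5811, 0.0196, 0.237]
ee_rot: [-0.001, 0.999, 0.046, 0.007]
force: [0.4, -0.2, -0.1]
finger_gap: 0.586
t 28.35 p [581.1  19.6 237. ] q [-0.001  0.999  0.046  0.007] F [ 0.4 -0.2 -0.1] gap 0.586 j [ 0.31  0.3  -0.11  0.   -1.15  1.35]
(np.float64(-84.75290134731412), array([ 0.01480572,  0.00198494, -0.99988842]))
```

View pics/h4w.png

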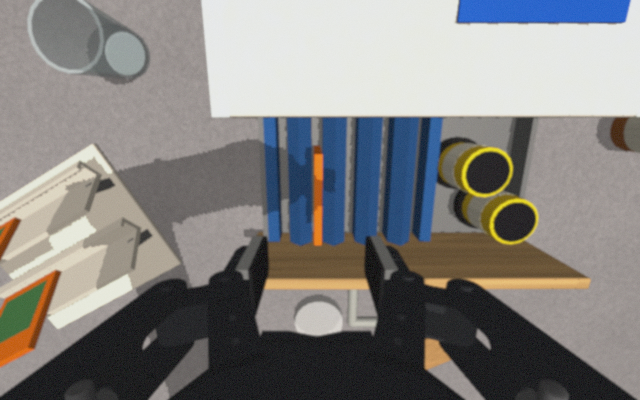

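```bash
python3 -m creep '[[-15,37.6,0,-6.07,50],[-15,37.6,0,-6.07,50],[-15,37.6,0,-6.07,50],[-15,37.6,0,-6.07,50],[-15,37.6,0,-6.07,50],[-15,37.6,0,-6.07,50],[-15,37.6,0,-6.07,50],[-15,37.6,0,-6.07,50],[-15,37.6,0,-6.07,50],[-14,37.6,0,-6.07,50]]'
python3 -m creep '[[0,0,-30,0,50],[0,0,0,0,50]]'; python3 held.py h5
python3 - <<'E'
from pl import *
m,p,d=grab('wrist'); Q=S(full(m,d))
for v in (150,170,190,210): print(v,[(u,*Q[v,u].round(0).tolist()) for u in range(270,345,5)])
E
```

```text
time: 29.45
position: [0.4268, 0.396, 0.2273]
ee_rot: [0.002, 0.884, -0.468, -0.0]
force: [0.7, -0.2, 0.6]
finger_gap: 0.587
time: 29.65
position: [0.4253, 0.3936, 0.1935]
ee_rot: [0.006, 0.885, -0.465, -0.001]
force: [-0.7, -1.4, -0.7]
finger_gap: 0.585
t 29.65 p [425.3 393.6 193.5] q [ 0.006  0.885 -0.465 -0.001] F [-0.7 -1.4 -0.7] gap 0.585 j [ 1.02  0.34 -0.15 -0.   -1.09 -0.42]
(np.float64(-145.46491444119806), array([-0.00803415, -0.00913496, -0.999926  ]))
150 [(270, 57.0, 22.0, 49.0), (275, 51.0, 22.0, 55.0), (280, 45.0, 20.0, 66.0), (285, 40.0, 20.0, 73.0), (290, 34.0, 19.0, 81.0), (295, 30.0, 18.0, 87.0), (300, 25.0, 17.0, 94.0), (305, 21.0, 17.0, 100.0), (310, 16.0, 16.0, 106.0), (315, 13.0, 15.0, 113.0), (320, 9.0, 15.0, 116.0), (325, 5.0, 15.0, 113.0), (330, -3.0, 23.0, 43.0), (335, -7.0, 22.0, 49.0), (340, -14.0, 24.0, 34.0)]
170 [(270, 58.0, 42.0, 47.0), (275, 51.0, 41.0, 57.0), (280, 46.0, 39.0, 65.0), (285, 40.0, 38.0, 73.0), (290, 35.0, 36.0, 81.0), (295, 30.0, 35.0, 88.0), (300, 25.0, 34.0, 93.0), (305, 21.0, 33.0, 100.0), (310, 17.0, 32.0, 106.0), (315, 13.0, 31.0
[... 203 characters left out ...]
59.0, 64.0), (285, 41.0, 57.0, 73.0), (290, 35.0, 55.0, 80.0), (295, 30.0, 53.0, 87.0), (300, 25.0, 51.0, 95.0), (305, 21.0, 50.0, 101.0), (310, 17.0, 48.0, 107.0), (315, 13.0, 47.0, 112.0), (320, 9.0, 46.0, 116.0), (325, 5.0, 47.0, 113.0), (330, -3.0, 64.0, 45.0), (335, -8.0, 63.0, 49.0), (340, -14.0, 66.0, 36.0)]
210 [(270, 60.0, 86.0, 43.0), (275, 53.0, 82.0, 55.0), (280, 47.0, 80.0, 64.0), (285, 41.0, 77.0, 71.0), (290, 36.0, 74.0, 80.0), (295, 31.0, 72.0, 86.0), (300, 26.0, 70.0, 95.0), (305, 21.0, 68.0, 100.0), (310, 17.0, 66.0, 106.0), (315, 13.0, 64.0, 113.0), (320, 9.0, 63.0, 116.0), (325, 4.0, 63.0, 113.0), (330, -3.0, 85.0, 46.0), (335, -8.0, 84.0, 49.0), (340, -15.0, 89.0, 36.0)]
```

View pics/h5w.png

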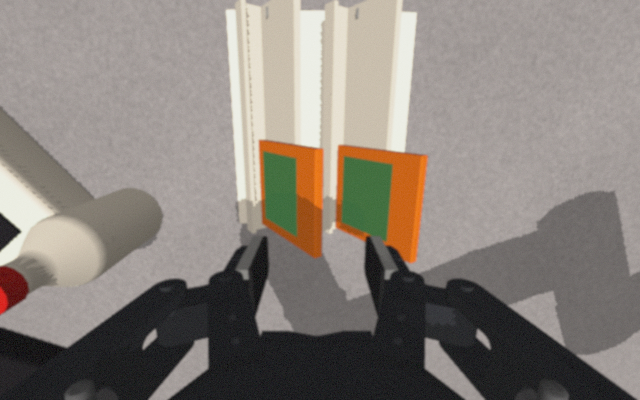

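```bash
python3 -m creep '[[6,3,0,0,50],[0,0,-30,0,50],[0,0,-30,0,50],[0,0,-30,0,50],[0,0,-19,0,50],[0,0,0,0,30],[0,0,0,0,20],[0,0,0,0,10],[0,0,0,0,5],[0,0,0,0,5]]' 20
python3 -m creep '[[6,4,2,0,0],[6,4,2.5,0,0],[6,4,2.5,0,0],[6,4,3,0,0],[4,2.8,4,0,0],[4,2.8,3,0,0],[4,2.8,2,0,0],[0,0,0,0,0]]'; python3 held.py h6
```

```text
time: 30.8
position: [0.4368, 0.4002, 0.0938]
ee_rot: [-0.004, 0.885, -0.465, 0.001]
force: [4.4, -1.9, 5.9]
finger_gap: 0.239
time: 31.6
position: [0.4694, 0.4217, 0.1082]
ee_rot: [0.002, 0.885, -0.466, -0.001]
force: [-0.2, 0.1, -0.8]
finger_gap: 0.089
t 31.6 p [469.4 421.7 108.2] q [ 0.002  0.885 -0.466 -0.001] F [-0.2  0.1 -0.8] gap 0.089 j [ 0.99  0.5  -0.13 -0.   -0.94 -0.39]
(np.float64(-145.54079282022528), array([-0.00304454, -0.00305997, -0.99999068]))
```

View pics/h6w.png

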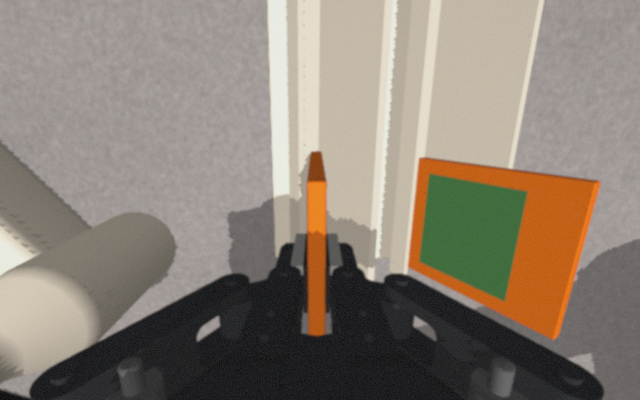

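```bash
python3 -m creep '[[0,0,1,0,0],[0,0,10,0,0],[0,0,35,0,0],[0,0,45,0,0],[0,0,45,0,0],[0,0,9,0,0]]' 45
python3 -m creep '[[11,-42,0,5.5,0],[10,-40,0,5.5,0],[10,-40,0,5.5,0],[10,-40,0,5.5,0],[10,-40,0,5.5,0],[10,-40,0,5.5,0],[10,-40,0,5.5,0],[10,-40,0,5.5,0],[10,-40,0,5.5,0],[10,-40,0,5.5,0]]'
python3 -m creep '[[10,-40,0,5.7,0],[0,0,0,0,0]]';python3 held.py h7
```

```text
time: 32.3
position: [0.4722, 0.4244, 0.2624]
ee_rot: [-0.006, 0.885, -0.465, 0.002]
force: [-0.1, 0.8, -0.4]
finger_gap: 0.083
time: 33.3
position: [0.571, 0.019, 0.2547]
ee_rot: [-0.0, 1.0, -0.002, -0.0]
force: [-0.1, 0.6, -0.3]
finger_gap: 0.083
time: 33.5
position: [0.5813, -0.0234, 0.2542]
ee_rot: [0.0, 0.999, 0.043, -0.0]
force: [-0.6, -0.3, -1.0]
finger_gap: 0.082
t 33.5 p [581.3 -23.4 254.2] q [ 0.     0.999  0.043 -0.   ] F [-0.6 -0.3 -1. ] gap 0.082 j [ 0.24  0.3  -0.06  0.   -1.21  1.42]
(np.float64(-85.04149072450524), array([-8.89543789e-04, -8.17806014e-04, -9.99999270e-01]))
```

View pics/h7w.png

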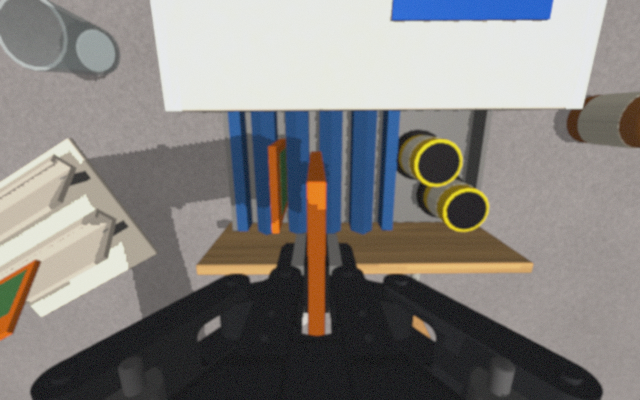

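```bash
python3 -m creep '[[-1,1.5,0,0.2,0],[0,0,-30,0,0],[0,0,-30,0,0],[0,0,-30,0,0],[0,0,-20,0,0],[0,0,-5,0,0],[0,0,0,0,0]]'; python3 held.py h8
```

```text
time: 34.3
position: [0.5801, -0.0168, 0.1391]
ee_rot: [0.0, 0.999, 0.048, -0.001]
force: [0.7, -0.3, -0.7]
finger_gap: 0.08
t 34.3 p [580.1 -16.8 139.1] q [ 0.     0.999  0.048 -0.001] F [ 0.7 -0.3 -0.7] gap 0.08 j [ 0.25  0.39 -0.23  0.   -0.95  1.42]
(np.float64(-84.51143422117092), array([-1.04913637e-03, -4.70635114e-04, -9.99999339e-01]))
```

View pics/h8w.png

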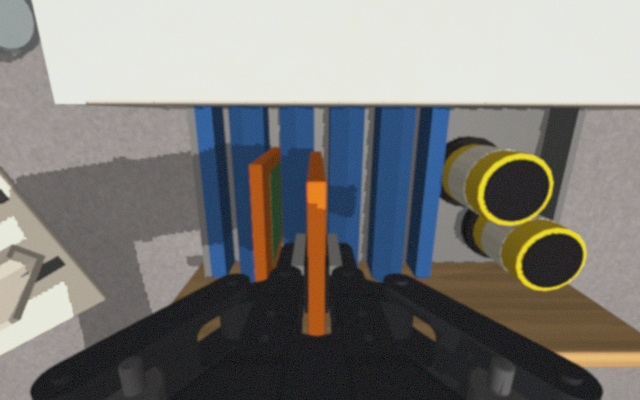

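```bash
python3 -m creep '[[0,-3.5,0,-0.2,0],[0,0,-8,0,0],[0,0,-8,0,0],[0,0,-8,0,0],[0,0,-8,0,0],[0,0,-6,0,0],[0,0,-6,0,0],[0,0,-6,0,0],[0,0,-2,0,0],[0,0,0,0,0]]'; python3 -m creep '[[0,0,-2,0,0],[0,0,-2,0,0],[0,0,0,0,0]]'
```

```text
time: 35.4
position: [0.5801, -0.0214, 0.0869]
ee_rot: [0.0, 0.999, 0.045, -0.0]
force: [-0.2, -0.2, -0.1]
finger_gap: 0.084
time: 35.7
position: [0.5805, -0.0213, 0.0834]
ee_rot: [-0.0, 0.999, 0.045, 0.0]
force: [0.6, 0.2, -1.3]
finger_gap: 0.087
```

```bash
python3 -m creep '[[0,0,-2,0,0],[0,0,-2,0,0],[0,0,0,0,0]]';python3 -m creep '[[0,0,-1,0,0],[0,0,-1,0,0],[0,0,0,0,0]]'
```

```text
time: 36.0
position: [0.5827, -0.0211, 0.0832]
ee_rot: [0.0, 0.999, 0.046, 0.003]
force: [-1.9, 1.7, 14.3]
finger_gap: 0.086
time: 36.3
position: [0.5842, -0.0209, 0.0831]
ee_rot: [0.0, 0.999, 0.046, 0.005]
force: [-1.8, 0.8, 19.9]
finger_gap: 0.085
```

```bash
python3 -m creep '[[0,0,5,0,0],[0,0,0,0,14],[0,0,0,0,20],[0,0,0,0,22],[0,0,20,0,22],[0,0,40,0,22],[0,0,45,0,30],[0,0,45,0,50],[0,0,0,0,50]]'; python3 held.py h9
cat > chk.py <<'E'
from frame import *
from m1 import full
m,p,d=grab('wrist'); P=full(m,d); hsv=cv2.cvtColor(p,cv2.COLOR_BGR2HSV); mk=(cv2.inRange(hsv,(3,150,60),(20,255,255))>0).astype(np.uint8)
n,l,s,c=cv2.connectedComponentsWithStats(mk)
for i in range(1,n):
    if s[i,4]<150: continue
    q=P[l==i]; L=loc(q); 
    if not(40<np.nanmedian(L[:,0])<210 and -160<np.nanmedian(L[:,1])<170): continue
    z=q[:,2]*1000; t=z>np.nanpercentile(z,60)
    print(s[i],'ztop',np.nanpercentile(z,[50,90]).round(1),'x',np.nanpercentile(L[t,0],[2,98]).round(1),'y',np.nanmedian(L[t,1]).round(1))
E
python3 chk.py
```

```text
time: 37.2
position: [0.584, -0.0213, 0.2394]
ee_rot: [-0.0, 0.999, 0.046, 0.007]
force: [-0.6, -0.0, 0.8]
finger_gap: 0.584
t 37.2 p [584.  -21.3 239.4] q [-0.     0.999  0.046  0.007] F [-0.6 -0.   0.8] gap 0.584 j [ 0.24  0.3  -0.09  0.   -1.16  1.42]
(np.float64(-84.75403665242133), array([ 1.38560043e-02,  6.39588545e-04, -9.99903796e-01]))
[ 267  138   20  102 1168] ztop [112.  113.3] x [ 89.7 175.1] y 91.5
[312 138  10 101 841] ztop [112.4 113.3] x [ 90.5 176.2] y 50.5
```

View pics/h9w.png

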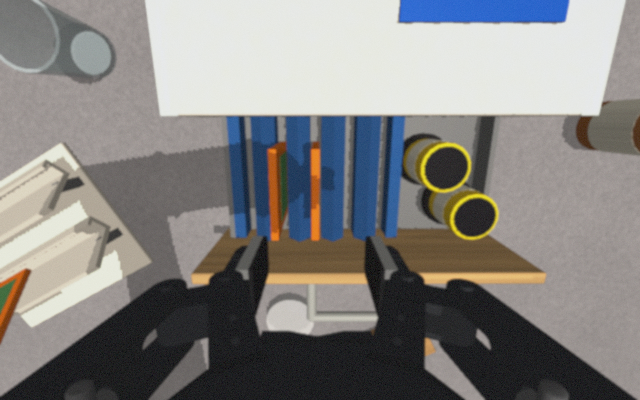

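```bash
python3 -m creep '[[-20,34,0,-5.5,50],[-20,34,0,-5.5,50],[-20,34,0,-5.5,50],[-20,34,0,-5.5,50],[-20,34,0,-5.5,50],[-20,34,0,-5.5,50],[-20,34,0,-5.5,50],[-19,34,0,-5.5,50],[-19,34,0,-5.5,50],[-19,33,0,-5.5,50]]'
python3 -m creep '[[-19,33,-20,-5.7,50],[0,0,-20,0,50],[0,0,0,0,50]]'; python3 held.py h10
python3 - <<'E'
from pl import *
s=monitor.sense(); print('tcp',S(np.array(s['position'])).round(1))
m,p,d=grab('wrist'); Q=S(full(m,d))
for v in (150,170,190,210): print(v,[(u,*Q[v,u].round(0).tolist()) for u in range(285,345,5)])
E
```

```text
time: 38.35
position: [0.3817, 0.3181, 0.2303]
ee_rot: [0.002, 0.906, -0.423, -0.0]
force: [-0.2, 0.3, -0.3]
finger_gap: 0.583
time: 38.65
position: [0.3619, 0.349, 0.1877]
ee_rot: [0.005, 0.885, -0.465, -0.001]
force: [0.3, -0.9, 0.2]
finger_gap: 0.585
t 38.65 p [361.9 349.  187.7] q [ 0.005  0.885 -0.465 -0.001] F [ 0.3 -0.9  0.2] gap 0.585 j [ 1.09  0.22 -0.34 -0.   -1.02 -0.49]
(np.float64(-145.43675709363544), array([-0.00591512, -0.00869644, -0.99994469]))
tcp [-65.6  56.7 191.2]
150 [(285, -38.0, 19.0, 69.0), (290, -43.0, 19.0, 72.0), (295, -47.0, 19.0, 71.0), (300, -52.0, 18.0, 75.0), (305, -56.0, 18.0, 76.0), (310, -60.0, 26.0, 9.0), (315, -65.0, 26.0, 8.0), (320, -71.0, 26.0, 9.0), (325, -76.0, 25.0, 10.0), (330, -82.0, 26.0, 7.0), (335, -87.0, 26.0, 8.0), (340, -93.0, 27.0, -0.0)]
170 [(285, -38.0, 37.0, 71.0), (290, -43.0, 36.0, 77.0), (295, -48.0, 34.0, 84.0), (300, -53.0, 33.0, 92.0), (305, -57.0, 32.0, 96.0), (310, -61.0, 31.0, 103.0), (315, -65.0, 30.0, 109.0), (320, -69.0, 29.0, 114.0), (325, -73.0, 29.0, 116.0), (330, -77.0, 29.0, 113.0), (335, -88.0, 48.0, 7.0), (340, -94.0, 49.0, 1.0)]
190 [(285, -37.0, 56.0, 69.0), (290, -43.0, 54.0, 77.0), (295, -47.0, 52.0, 83.0), (300, -52.0, 50.0, 92.0), (305, -57.0, 49.0, 97.0), (310, -61.0, 47.0, 102.0), (315, -65.0, 46.0, 109.0), (320, -69.0, 45.0, 113.0), (325, -73.0, 44.0, 115.0), (330, -77.0, 45.0, 112.0), (335, -88.0, 71.0, 9.0), (340, -94.0, 73.0, 1.0)]
210 [(285, -37.0, 75.0, 69.0), (290, -42.0, 73.0, 77.0), (295, -47.0, 71.0, 84.0), (300, -52.0, 68.0, 91.0), (305, -57.0, 66.0, 97.0), (310, -61.0, 64.0, 103.0), (315, -65.0, 62.0, 109.0), (320, -69.0, 60.0, 115.0), (325, -73.0, 60.0, 116.0), (330, -82.0, 95.0, 9.0), (335, -88.0, 95.0, 9.0), (340, -95.0, 97.0, 1.0)]
```

View pics/h10w.png

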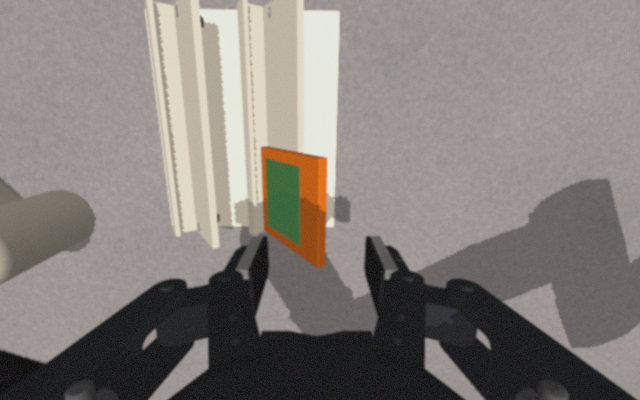

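```bash
python3 -m creep '[[-2,3,0,0,50],[0,0,-30,0,50],[0,0,-30,0,50],[0,0,-30,0,50],[0,0,-14,0,50],[0,0,0,0,30],[0,0,0,0,20],[0,0,0,0,10],[0,0,0,0,5],[0,0,0,0,5]]' 20
python3 -m creep '[[6,4,2,0,0],[6,4,2.5,0,0],[6,4,2.5,0,0],[6,4,3,0,0],[4,2.8,4,0,0],[4,2.8,3,0,0],[4,2.8,2,0,0],[0,0,0,0,0]]'; python3 held.py h11
```

```text
time: 39.8
position: [0.364, 0.3553, 0.0909]
ee_rot: [-0.003, 0.885, -0.465, 0.001]
force: [2.7, -1.7, 7.2]
finger_gap: 0.258
time: 40.6
position: [0.3986, 0.3784, 0.1075]
ee_rot: [-0.0, 0.885, -0.466, 0.0]
force: [2.5, 1.5, 2.9]
finger_gap: 0.087
t 40.6 p [398.6 378.4 107.5] q [-0.     0.885 -0.466  0.   ] F [2.5 1.5 2.9] gap 0.087 j [ 1.05  0.38 -0.34  0.   -0.85 -0.45]
(np.float64(-145.52647387048376), array([ 8.24785703e-05, -6.22002509e-06, -9.99999997e-01]))
```

View pics/h11w.png

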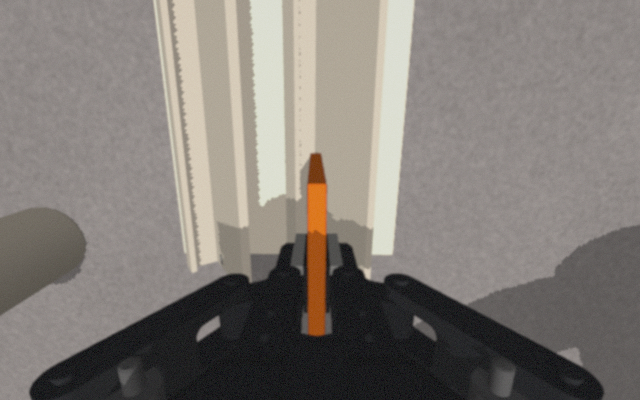

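```bash
python3 -m creep '[[0,0,1,0,0],[0,0,10,0,0],[0,0,35,0,0],[0,0,45,0,0],[0,0,45,0,0],[0,0,9,0,0]]' 45
python3 -m creep '[[16.6,-40,0,5.5,0],[16.6,-40,0,5.5,0],[16.6,-40,0,5.5,0],[16.6,-40,0,5.5,0],[16.6,-40,0,5.5,0],[16.6,-40,0,5.5,0],[16.6,-40,0,5.5,0],[16.6,-40,0,5.5,0],[16.6,-40,0,5.5,0],[16.6,-40,0,5.5,0]]'
python3 -m creep '[[16.6,-40,0,5.7,0],[0,0,0,0,0]]';python3 held.py h12
```

```text
time: 41.3
position: [0.3985, 0.3783, 0.2577]
ee_rot: [-0.003, 0.885, -0.465, 0.001]
force: [-0.2, 0.6, -0.8]
finger_gap: 0.082
time: 42.3
position: [0.562, -0.0237, 0.2508]
ee_rot: [0.0, 1.0, -0.003, -0.003]
force: [1.1, 0.6, -1.0]
finger_gap: 0.082
time: 42.5
position: [0.5794, -0.0659, 0.25]
ee_rot: [0.0, 0.999, 0.043, -0.004]
force: [-0.8, -0.0, -0.8]
finger_gap: 0.081
t 42.5 p [579.4 -65.9 250. ] q [ 0.     0.999  0.043 -0.004] F [-0.8 -0.  -0.8] gap 0.081 j [ 0.16  0.3  -0.06 -0.   -1.21  1.49]
(np.float64(-85.05185440131959), array([-7.55864701e-03, -6.54814037e-04, -9.99971219e-01]))
```

View pics/h12w.png

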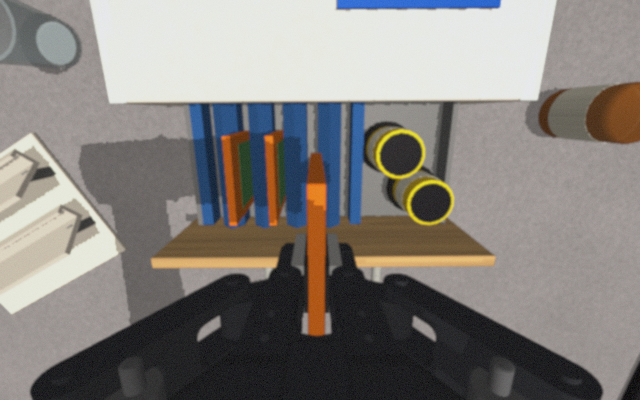

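```bash
python3 -m creep '[[2,1.5,0,0,0],[0,0,-30,0,0],[0,0,-30,0,0],[0,0,-30,0,0],[0,0,-20,0,0],[0,0,-3,0,0],[0,0,0,0,0]]'; python3 held.py h13
```

```text
time: 43.3
position: [0.5826, -0.0594, 0.1394]
ee_rot: [0.0, 0.999, 0.046, -0.001]
force: [0.9, 0.3, -1.3]
finger_gap: 0.084
t 43.3 p [582.6 -59.4 139.4] q [ 0.     0.999  0.046 -0.001] F [ 0.9  0.3 -1.3] gap 0.084 j [ 0.17  0.4  -0.22  0.   -0.96  1.49]
(np.float64(-84.71168966398432), array([-1.16905387e-03, -3.89771743e-04, -9.99999241e-01]))
```

View pics/h13w.png

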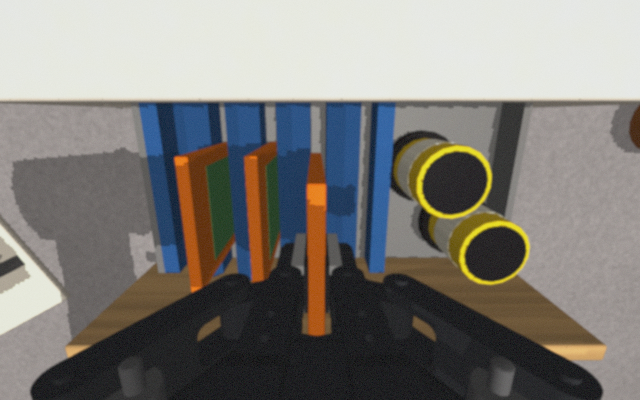

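```bash
python3 -m creep '[[0,-1.7,0,0,0],[0,0,-8,0,0],[0,0,-8,0,0],[0,0,-8,0,0],[0,0,-8,0,0],[0,0,-6,0,0],[0,0,-6,0,0],[0,0,-6,0,0],[0,0,-2,0,0],[0,0,0,0,0]]'; python3 -m creep '[[0,0,-2,0,0],[0,0,-2,0,0],[0,0,0,0,0]]'
```

```text
time: 44.4
position: [0.5827, -0.0622, 0.0869]
ee_rot: [0.0, 0.999, 0.045, -0.0]
force: [0.6, -0.4, -0.9]
finger_gap: 0.084
time: 44.7
position: [0.5828, -0.0621, 0.0832]
ee_rot: [-0.0, 0.999, 0.045, -0.0]
force: [-0.1, -0.3, -1.4]
finger_gap: 0.086
```

```bash
python3 -m creep '[[0,0,-2,0,0],[0,0,0,0,0]]'
```

```text
time: 44.9
position: [0.5837, -0.0621, 0.083]
ee_rot: [0.0, 0.999, 0.046, 0.001]
force: [-0.9, 1.6, 4.3]
finger_gap: 0.086
```

On the floor. I release, rise and check.

```bash
python3 -m creep '[[0,0,1,0,14],[0,0,0,0,20],[0,0,0,0,22],[0,0,20,0,22],[0,0,40,0,22],[0,0,45,0,22],[0,0,45,0,22],[0,0,0,0,22]]'; python3 held.py h14; python3 chk.py; python3 can.py c14; python3 - <<'E'
from h import *
m,p,d=grab('top'); cv2.imwrite('pics/t14.png',p)
E
```

```text
time: 45.7
position: [0.5867, -0.0624, 0.24]
ee_rot: [0.0, 0.999, 0.046, 0.007]
force: [0.3, -0.1, -0.1]
finger_gap: 0.259
t 45.7 p [586.7 -62.4 240. ] q [0.    0.999 0.046 0.007] F [ 0.3 -0.1 -0.1] gap 0.259 j [ 0.17  0.31 -0.08  0.   -1.16  1.49]
(np.float64(-84.75448128733), array([ 1.50011732e-02, -2.35273716e-04, -9.99887448e-01]))
[ 221  137   32  100 1586] ztop [111. 113.] x [ 90.4 176.2] y 91.1
[ 266  137   20  101 1177] ztop [112.  113.1] x [ 90.4 176.3] y 50.8
[311 139  10 101 842] ztop [112.4 113.3] x [ 87.5 172.7] y 11.4
t 45.85 p [582.4 -62.1 231.9] q [-0.     0.999  0.045 -0.   ] F [-0.3 -0.6 -0.6] gap 0.256 j [ 0.17  0.32 -0.09 -0.   -1.16  1.49]
(np.float64(-84.8401771007273), array([-6.33639422e-04,  5.75819186e-04, -9.99999633e-01]))
wrist [423.5, 185.0] 56.9 [[ 590.  -173.5   75. ]]
top [418.5, 208.0] 10.0 [[ 567.1 -195.6   75. ]]
```

View pics/h14w.png

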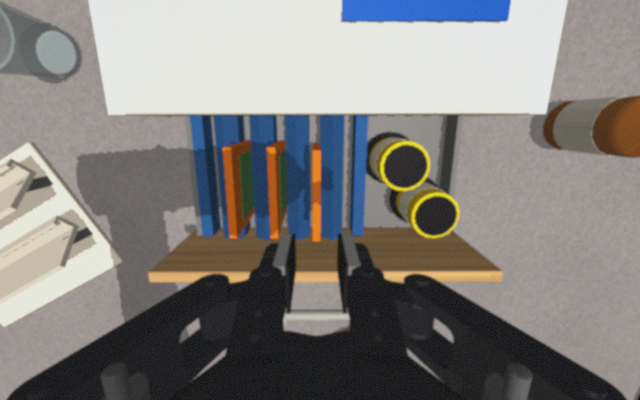

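View pics/h14s.png

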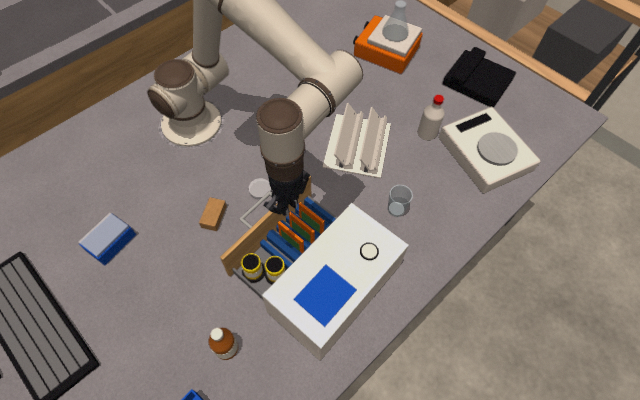

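```bash
python3 -m creep '[[-28,-4,0,0,50],[-28,-4,0,0,50],[-28,-4,0,0,50],[-28,-4,0,0,50],[-28,-4,0,0,50],[-28,-4,0,0,50],[0,0,-20,0,50],[0,0,0,0,50]]'; python3 held.py h15; python3 - <<'E'
from frame import *
m,p,d=grab('top','t15.png'); print(yawy())
E
```

```text
time: 46.8
position: [0.4124, -0.0864, 0.21]
ee_rot: [-0.0, 0.999, 0.045, -0.003]
force: [0.4, -0.5, -0.3]
finger_gap: 0.587
t 46.8 p [412.4 -86.4 210. ] q [-0.     0.999  0.045 -0.003] F [ 0.4 -0.5 -0.3] gap 0.587 j [ 0.18  0.05 -0.49 -0.   -1.04  1.48]
(np.float64(-84.84846687737205), array([-5.69625825e-03, -1.53619533e-04, -9.99983764e-01]))
(np.float64(-84.79600009663469), array([-3.93094447e-04, -6.04878877e-04, -9.99999740e-01]))
```

View pics/h15w.png

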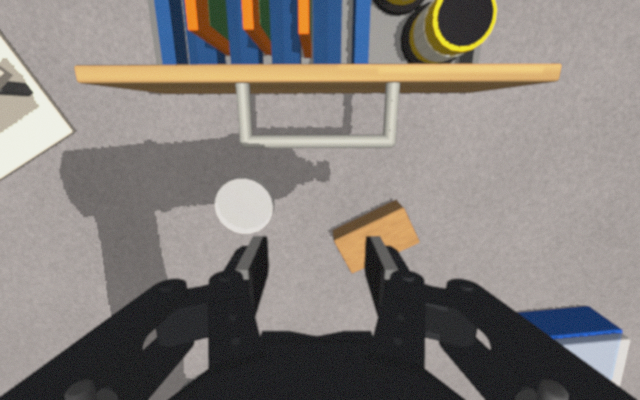

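View pics/t15.png

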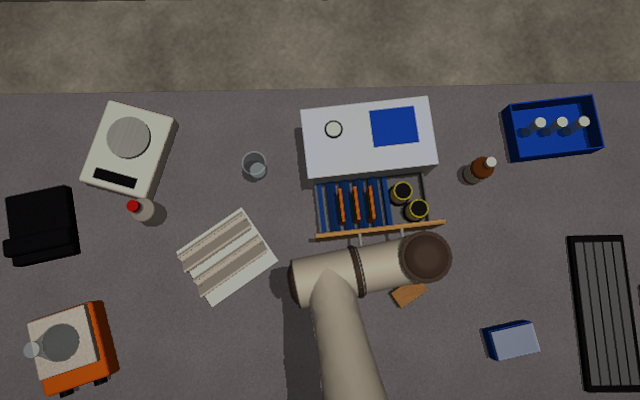

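```bash
python3 -m creep '[[0,0,-35,0,50],[0,0,-35,0,50],[0,0,-30,0,50],[0,0,0,0,50]]'; python3 -m creep '[[10,0.9,0,0,50],[8,0.7,0,0,50],[6,0.55,0,0,50],[6,0.55,0,0,50],[10,0.9,0,0,50],[10,0.9,0,0,50],[0,0,0,0,50]]'; python3 held.py h16
```

```text
time: 47.35
position: [0.4128, -0.0864, 0.1094]
ee_rot: [0.0, 0.999, 0.045, -0.004]
force: [-1.2, -0.9, 0.4]
finger_gap: 0.588
time: 48.05
position: [0.4671, -0.0814, 0.1128]
ee_rot: [0.0, 0.999, 0.045, 0.002]
force: [-0.7, -0.4, 0.2]
finger_gap: 0.589
t 48.05 p [467.1 -81.4 112.8] q [0.    0.999 0.045 0.002] F [-0.7 -0.4  0.2] gap 0.589 j [ 0.17  0.26 -0.52  0.   -0.79  1.49]
(np.float64(-84.79679409944367), array([ 3.14927210e-03,  5.90163509e-05, -9.99995039e-01]))
```

View pics/h16w.png

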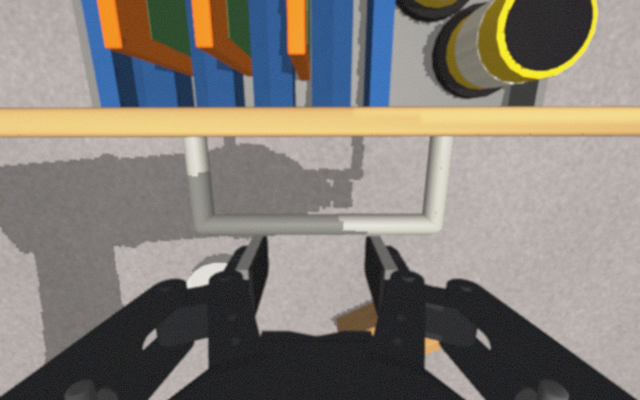

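```bash
python3 - <<'E'
from frame import *
m,p,d=grab('wrist'); print('bar',loc(plane(m,[[220,223],[420,223]],0.122)).round(1).tolist(),'front edge outer',loc(plane(m,[[100,135],[500,135]],0.131)).round(1).tolist())
print('tcp',loc(np.array(monitor.sense()['position'])[None]).round(1))
from m1 import full
P=full(m,d); print([ (loc(P[v,320][None]).round(0).tolist(),(P[v,320,2]*1000).round(0)) for v in (120,130,215,223,230)])
E
```

```text
bar [[31.7, 48.2], [31.6, -48.6]] front edge outer [[74.0, 91.6], [73.9, -74.8]]
tcp [[13.3  1. ]]
[([[80.0, 0.0]], np.float64(131.0)), ([[76.0, 0.0]], np.float64(130.0)), ([[37.0, -0.0]], np.float64(126.0)), ([[33.0, -0.0]], np.float64(127.0)), ([[30.0, -0.0]], np.float64(127.0))]
```

```bash
python3 -m creep '[[-3,-0.3,-5,0,50],[0,0,-9,0,50],[8,0.7,0,0,50],[10,0.9,0,0,50],[10,0.9,0,0,50],[10,0.9,0,0,50],[10,0.9,0,0,50],[10,0.9,0,0,50],[10,0.9,0,0,50],[0,0,0,0,50]]'; python3 held.py h17;  python3 - <<'E'
from frame import *
m,p,d=grab('wrist'); 
print('tcp',loc(np.array(monitor.sense()['position'])[None]).round(1))
E
```

```text
time: 49.2
position: [0.5337, -0.0756, 0.0992]
ee_rot: [0.0, 0.999, 0.046, 0.003]
force: [0.1, 0.2, -0.1]
finger_gap: 0.583
t 49.2 p [533.7 -75.6  99.2] q [0.    0.999 0.046 0.003] F [ 0.1  0.2 -0.1] gap 0.583 j [ 0.16  0.37 -0.38  0.   -0.81  1.5 ]
(np.float64(-84.77224831137433), array([ 6.03805242e-03, -7.38960462e-05, -9.99981768e-01]))
tcp [[80.   0.9]]
```

View pics/h17w.png

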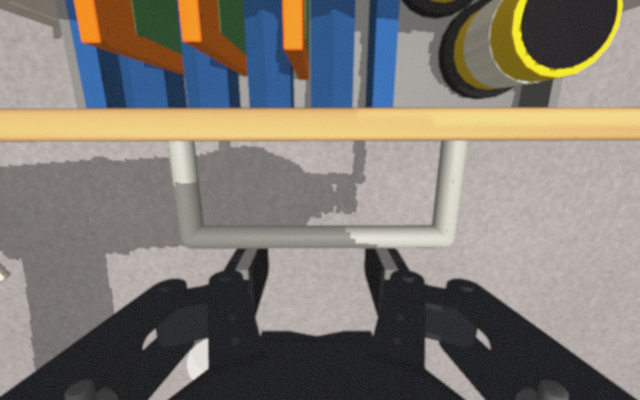

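```bash
python3 -m creep '[[8,0.7,0,0,50],[8,0.7,0,0,50],[8,0.7,0,0,50],[8,0.7,0,0,50],[8,0.7,0,0,50],[6,0.55,0,0,50],[4,0.4,0,0,50],[4,0.4,0,0,50],[3,0.3,0,0,50],[0,0,0,0,50]]'; python3 -m creep '[[3,0.3,0,0,50],[3,0.3,0,0,50],[2,0.2,0,0,50],[2,0.2,0,0,50],[0,0,0,0,50]]'
```

```text
time: 50.35
position: [0.5877, -0.0707, 0.0982]
ee_rot: [-0.0, 0.999, 0.045, 0.001]
force: [-0.4, -0.5, -0.5]
finger_gap: 0.589
time: 50.85
position: [0.5974, -0.0697, 0.0982]
ee_rot: [0.0, 0.999, 0.045, 0.0]
force: [-0.8, -1.8, -1.0]
finger_gap: 0.584
```

```bash
python3 -m creep '[[2,0.2,0,0,50],[2,0.2,0,0,50],[2,0.2,0,0,50],[0,0,0,0,50]]'; python3 -m creep '[[2,0.2,0,0,50],[2,0.2,0,0,50],[0,0,0,0,50]]';  python3 -m creep '[[2,0.2,0,0,50],[2,0.2,0,0,50],[0,0,0,0,50]]'
```

```text
time: 51.25
position: [0.6007, -0.0695, 0.0981]
ee_rot: [0.0, 0.999, 0.045, -0.003]
force: [-7.9, -0.8, 4.0]
finger_gap: 0.588
time: 51.55
position: [0.6007, -0.0695, 0.0981]
ee_rot: [0.0, 0.999, 0.045, -0.007]
force: [-16.4, 0.7, 10.8]
finger_gap: 0.582
time: 51.85
position: [0.6006, -0.0695, 0.0981]
ee_rot: [0.0, 0.999, 0.045, -0.012]
force: [-24.7, 1.3, 17.6]
finger_gap: 0.585
```

The slide is at its stop: the force reaches 25 N and the tool no longer moves. I back off and check.

```bash
python3 -m creep '[[-12,-1,0,0,50],[-20,-1.8,0,0,50],[-30,-2.7,0,0,50],[-30,-2.7,20,0,50],[0,0,45,0,50],[0,0,45,0,50],[-20,20,0,0,50],[-20,40,0,0,50],[-20,40,0,0,50],[0,40,0,0,50]]'; python3 -m creep '[[0,40,0,0,50],[0,40,0,0,50],[0,0,0,0,50]]'; python3 - <<'E'
from frame import *
st(); m,p,d=grab('top','t18.png'); cv2.imwrite('pics/t18z.png',cv2.resize(p[80:290,290:510],None,fx=2.8,fy=2.8,interpolation=cv2.INTER_CUBIC))
m,p,d=grab('scene','s18.png')
E
```

```text
time: 52.85
position: [0.458, 0.065, 0.2094]
ee_rot: [-0.001, 0.999, 0.045, 0.002]
force: [1.9, 0.6, -0.4]
finger_gap: 0.585
time: 53.15
position: [0.4605, 0.1483, 0.2092]
ee_rot: [-0.001, 0.999, 0.048, 0.002]
force: [1.4, -0.2, -0.8]
finger_gap: 0.585
t 53.15 p [460.5 148.3 209.2] q [-0.001  0.999  0.048  0.002] F [ 1.4 -0.2 -0.8] gap 0.585 j [ 0.65  0.16 -0.37  0.   -1.04  1.02]
```

View pics/t18z.png

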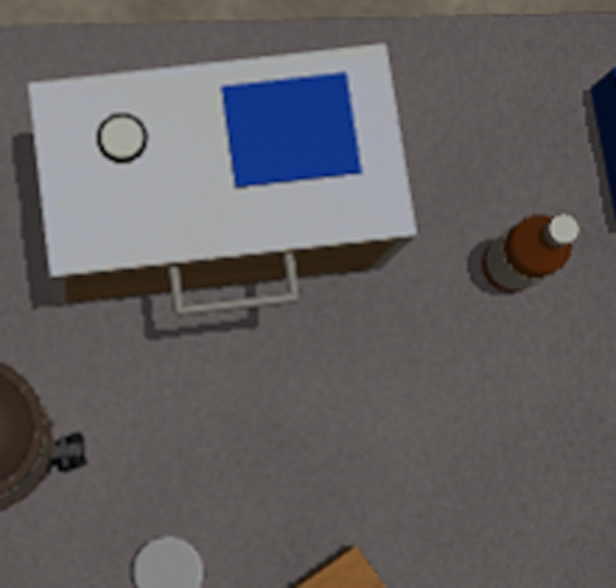

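View pics/s18.png

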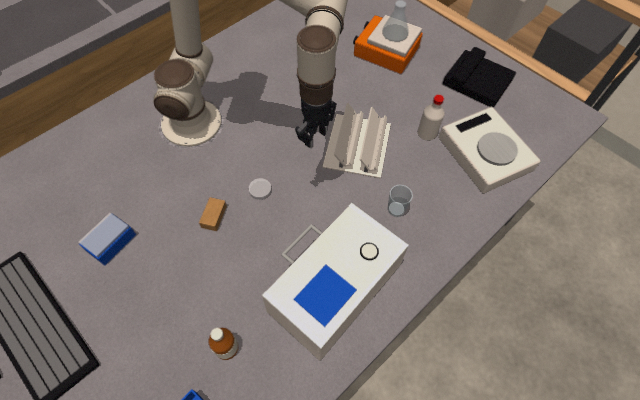

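```bash
python3 - <<'E'
from frame import *
m,p,d=grab('top')
print('bar',loc(plane(m,[[290+181/2.8,80+309/2.8],[290+297/2.8,80+298/2.8]],0.125)).round(1).tolist())
print('at start bar',loc(plane(m,[[355.4,204.3],[397.1,200.4]],0.125)).round(1).tolist()); st()
E
python3 -m creep '[[0,0,0,0,50],[0,0,0,0,50],[0,0,0,0,50]]'
python3 -c "
from workcell import robot
print(robot.sign_off())"
```

```text
bar [[163.3, 51.0], [161.5, -59.1]]
at start bar [[126.1, 53.7], [124.1, -56.5]]
t 53.3 p [459.4 144.1 208.6] q [-0.     0.999  0.046  0.001] F [-0.3  0.  -0.1] gap 0.587 j [ 0.64  0.16 -0.37  0.   -1.04  1.02]
time: 53.6
position: [0.459, 0.1428, 0.2084]
ee_rot: [-0.0, 0.999, 0.045, 0.0]
force: [0.2, 0.2, 0.4]
finger_gap: 0.585
the job is handed in; nothing more can be done
None
```

The job is done and handed in at about 54 s of the 210 s. All three plates present stand in the rack, both canisters stand in the bay, and the drawer is shut. No verdict was returned.

- **Drawer opening:** I pulled it out to its stop.
- **Canisters:** The second canister first came down on the edge of the other one's foot. I raised it, shifted it about 5 mm and set it on the floor. Both were upright in the pictures taken before closing.
- **Plates:** I tipped each plate upright in its groove, then lowered it into one of the three middle slots until it touched. Before closing, the depth images put all three top edges at about 112 mm, which is the height of a plate standing on the slot floor. Their spacing matched the 40 mm slot pitch. The second plate was pressed down with about 20 N before I let go.
- **Closing:** I pushed the handle at about 0.1 m/s or slower until it stopped, with the force rising to 25 N and no further movement. The handle then measured about 162 mm from its open position. The full travel is 165 mm and the calibration is good to about 2 mm, so the drawer should be within the 8 mm limit.
- **Other things on the bench:** In the last pictures they looked to be where they started, and the arm was clear of everything. I compared these by eye, not by measurement.
- **One disagreement:** One top-view reading of the front canister moved about 5 mm before I closed the drawer, perhaps because the drawer shifted slightly during the plate work. It still stood in the bay in the next pictures. The contents cannot be seen now that the drawer is shut.

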